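Weigh out steel ring ballast on the spring scale

TASK

Weigh out ballast for the class model: take the steel ring weights one at a time, feel for the post of the spring scale (it is clamped somewhere along the slot in the pan), thread each ring over it and guide it down gently until it rests flat, then let go and look at the pointer. Keep adding rings until the pointer stands between the two bold lines of the scale, then stop; leave the spare rings flat on the table, away from the scale. Feel your way: never drop a ring down the post, force it against the post, or press the pan far past the lower bold line, and leave the jar, tape, glue and other craft things where they are.

Things in the scene. Friction and masses are not known exactly. Their poses are not given: they have to be found in the camera images.
- scale: The spring scale's grey housing, fixed to the table: a 120 x 120 x 108 mm box with the sprung pan above it. Origin at the centre of its underside. Its +x face carries a white plate with graduations, a black pointer that moves down with the pan, and two bold lines across the plate, the upper at a pan reading of 0.030, the lower at 0.040.
- pan (a joint): How far the pan has sunk, in m: 0 at the top stop, growing downwards, bottom stop at 0.055. The spring gives 300 N per metre (about 9 mm per ring) with some damping. The empty pan's weight is not known, so at the start it stands somewhere between 0.008 and 0.017; two or three rings bring it between the bold lines (0.030 to 0.040). Pressing on the pan by hand sinks it in the same way.
- pan_mid (a point): Centre of the flat top of the round steel pan (120 mm across, 6 mm thick, no rim), z up, x and y as the scale's. Always on the scale's axis, 170 mm above the table when the joint reads 0, lower by the joint's value. A slot along the scale's y runs through it; a plain upright steel post, 16 mm across and 54 mm tall, is clamped in the slot. Rings rest flat on the pan, then on one another.
- slot_top (a point): Point 54 mm above pan_mid, level with the post's top; NOT the post: that stands anywhere up to 9 mm along the scale's y either side of here (x = 0), differs each time, is not measured, and does not give sideways. Bores have 2 to 3 mm of play: a ring over 1.5 mm off rests on the post's top and pressing just sinks the pan; slid along the slot lightly pressed, it drops over and the pan rises.
- ring1_mid (a point): Steel ring weight 1 of four alike: a plain thick steel ring, 56 mm outside diameter, 19 mm round bore right through, 16 mm tall, about 0.28 kg (each differs by up to 10 percent). Starts lying flat on the table. The point is its centre, half-way up (8 mm above its underside); z is the ring's axis.
- ring2_mid (a point): Steel ring weight 2 of four alike: a plain thick steel ring, 56 mm outside diameter, 19 mm round bore right through, 16 mm tall, about 0.28 kg (each differs by up to 10 percent). Starts lying flat on the table. The point is its centre, half-way up (8 mm above its underside); z is the ring's axis.
- ring3_mid (a point): Steel ring weight 3 of four alike: a plain thick steel ring, 56 mm outside diameter, 19 mm round bore right through, 16 mm tall, about 0.28 kg (each differs by up to 10 percent). Starts lying flat on the table. The point is its centre, half-way up (8 mm above its underside); z is the ring's axis.
- ring4_mid (a point): Steel ring weight 4 of four alike: a plain thick steel ring, 56 mm outside diameter, 19 mm round bore right through, 16 mm tall, about 0.28 kg (each differs by up to 10 percent). Starts lying flat on the table. The point is its centre, half-way up (8 mm above its underside); z is the ring's axis.
- paint_jar_mid (a point): Bystander: a small capped paint jar, 50 mm in diameter, 58 mm tall, standing among the rings; the point is half-way up its axis.
- tape_roll: Bystander: cream roll of tape lying flat, 96 mm outside, 76 mm inside, 24 mm high; too wide to be a ring weight. Origin at the centre of its underside.
- glue_bottle: Bystander: white glue bottle, 52 mm in diameter, 130 mm tall, standing. Origin at the centre of its underside.
- glue_stick: Bystander: white glue stick, 26 mm in diameter, 85 mm tall, standing. Origin at the centre of its underside.
- brush: Bystander: paint brush 200 mm long lying on the table.
- pen_cup: Bystander: dark metal cup of pens, 72 mm in diameter, 95 mm tall (pens to 160 mm). Origin at the centre of its underside.
- wood_block: Bystander: bare wooden block 90 x 30 x 20 mm lying on the table. Origin at the centre of its underside.

How it is judged:
By the outcome, as a careful person would: the job done as asked, in the order asked, and still so for the second after the job is handed in, with the robot touching nothing.
It also fails if it takes over 72 s, if anything falls off the work surface, if the arm or the gripper's body presses on something with over 40 N, if the wrist force passes 120 N, or if a joint passes its speed limit or range.

ROBOT

A 7-joint arm with a two-finger parallel gripper is mounted at the origin on the work surface. World frame = base frame: x ahead of the robot, y to its left, z up, the work surface at z = 0. Lengths are in m, angles in rad, forces in N, time in s.
With the tool pointing down it reaches from about 0.425 to 0.875 m from the base axis. Payload 8.4 kg.
Tool frame: the origin (TCP) lies midway between the tips of the shut fingers; the grasp point (between the pads) lies robot.grasp_offset behind it (robot.grasp_offset is the distance from the TCP to the grasp point, in m); y points along the fingers, z is the direction in which the jaws open and shut, and the axes are right-handed (so a half turn about y gives the same grasp; the last joint's range is limited). The gripper opens to 85 mm and grips with 20 to 120 N. Pads are 22 mm wide; open, the fingers measure 114 mm over their backs; the gripper's body (76 mm by 85 mm) begins 54 mm behind the grasp point. The pads swing forward as they close: fully open they stand 13 mm farther back than shut.
Start: joints at [1.248, 0.333, 0.04, 1.465, -0.013, 1.343, -0.059], TCP at [0.144, -0.634, 0.231] pointing down, gripper open.
Joint ranges: [-2.58, 2.58], [-0.38, 2.09], [-1.3, 1.39], [0.25, 2.4], [-1.5, 4.64], [0.08, 2.09], [-2.65, 2.65]. Speed limits (rad/s): [2.22, 2.22, 2.79, 2.79, 3.14, 3.14, 3.14].

INTERFACE

Orientations are given as a unit quaternion [x, y, z, w].
In Python, from station import robot, read_camera, camera_model, models gives the robot as it stands. The module is installed in compiled form; this text tells all that it offers.
- The arm moves only by the shell command python3 -m pendant 'ROWS' [OPENING] [FORCE]. ROWS is JSON, a list of rows, each a list of 2 entries, a list of its own where there are three numbers: the shift along the tool's x, y, z in units of 800 mm (1.0 is 800 mm), then the turn, a rotation vector about the tool's x, y, z in units of 90 degrees (1.0 is 90 degrees). In form: [[[x, y, z], [wx, wy, wz]], ...]. A call has 1 to 5 rows; each row is the pose to reach, as a shift and turn from the pose commanded when the call began, along the tool's axes at that moment; what a row does not reach only later rows make up. A row lasts 1/10 s, in which the tool goes at most 50 mm and 8.59 degrees, less where a joint would pass 70% of its speed; a pose out of reach is approached as far as the arm can. A call with a number of a shift or a turn outside -1 to 1 is refused whole. A call with a gripper value outside its range is refused whole. OPENING is the opening, from 0 (shut) to 1 (fully open), set as the call begins (- or left out, the last holds). The fingers move at their own pace and stop on an object; FORCE is the grip in N (left out, the last holds). Time passes only in rows, so rows that repeat a pose let the fingers close. It gives the time, the measured TCP pose, the force and the opening at its end, in the units of the state.
- robot.get_obs(): the state, without advancing time (a new reading comes with each control period).
- read_camera(name): name is "scene" or "top" or "wrist"; returns the picture (480x640x3 uint8, red, green, blue); there is no depth.
- camera_model(name): a dict with "vertical_fov" (degrees; the focal length in pixels is half the picture's height over the tangent of half this angle, whatever the lens; pixels are square), "cx", "cy" (the principal point, pixels), "R" (3x3) and "t" (3): a world point X has camera coordinates R X + t; the wrist camera has in their place "T_tool_cam" (4x4, takes a point from camera to tool coordinates, whose origin is the TCP and whose axes are the tool frame's). Camera axes: x right, y down, z forward; pixel columns grow to the right and rows downward; lengths in m; the calibration is good to about 2 mm. The wrist camera is an equidistant fisheye: a pixel r from the principal point sees the ray r / f radians off the axis. A picture is of the moment at which its call begins: read the wrist's pose just before it. camera_model takes no time and is no camera call.
- robot.job_done(): hands the job in, once; it reports no verdict.
Trained networks look in the newest picture that a camera, given by its name, has taken for a name from the list of things; names that differ only in an ending like _2 or _b are one class to them, and where a whole thing is asked for, a point or a joint stands for the part that bears it (a point fixed in the world has none). Each returns a list of dicts, best first, with "score" (0 to 1); they miss things now and then, are a little off and sometimes report something else, mostly with a low value. They report only what shows in the picture. A call takes as long as a camera call.
- models.boxes_of(target, camera): "extent" ([left, top, width, height] in pixels, round what is visible of it).
- models.trace(target, camera): "pixels" (480x640 bool, what is visible of it) and "extent" ([left, top, width, height] in pixels, round what is visible of it).
The state is a dict: "time": time; "qpos": joint angles; "joint_velocities": joint speeds; "tau": joint torques, N m; "eef_pos": TCP position; "tool_rot": TCP orientation; "force": force on the tool from outside, world axes, zero at the start; "moment": the same for the moment, N m; "grip_width": finger opening in m.
Only numpy, scipy, OpenCV 4.12 (cv2) and the standard library are available. Lean on these libraries where they do the work, as an engineer would, in place of code of your own. Each camera call takes 0.05 s, during which the arm holds its last target.

## Working session

There is one attempt and no reset: what is moved stays moved. The work goes in short steps, Python scripts to look and compute and a shell command to move; the robot and the scene stay as the last step left them, time stands still between calls to the robot, and variables do not carry over. Pictures are saved under pics/ and viewed, and the job is handed in when it is done.

```bash
mkdir -p pics; ls
python3 - <<'E'
from station import robot, read_camera, camera_model, models
import cv2
o=robot.get_obs(); print({k:(o[k]) for k in o})
for n in ("scene","top","wrist"):
    im=read_camera(n); cv2.imwrite(f"pics/{n}0.png",im[:,:,::-1]); print(n,camera_model(n))
print(robot.grasp_offset)
E
```

```text
pics
{'time': 0.0, 'qpos': array([ 1.24777831,  0.33396096,  0.03988954,  1.4662864 , -0.01338187,
        1.34330487, -0.05850893]), 'joint_velocities': array([ 0.00062761, -0.00039272,  0.00011681,  0.00107363,  0.00167809,
        0.00048202, -0.00018241]), 'tau': array([ 1.08866941e-03, -6.58547831e+01,  1.36648804e+00, -4.05553830e+01,
        1.68769341e-02,  1.25898945e-02, -1.46749386e-05]), 'eef_pos': array([ 0.14412225, -0.63334316,  0.23038174]), 'tool_rot': array([-0.07906903,  0.70327242, -0.70209726,  0.07883793]), 'force': array([0.37440473, 0.86454034, 0.08423792]), 'moment': array([ 0.02052125, -0.01236489, -0.04445895]), 'grip_width': 0.08525194170093457}
scene {'vertical_fov': 45.417287427281664, 'cx': 318.5018639677717, 'cy': 236.74276087676242, 'R': array([[ 0.22013249,  0.975362  , -0.014514  ],
       [ 0.79306992, -0.18761401, -0.57951797],
       [-0.56796284,  0.11606011, -0.8148302 ]]), 't': array([-0.14540173, -0.38827311,  1.63274271])}
top {'vertical_fov': 42.48736816929854, 'cx': 325.13184074575867, 'cy': 241.11597738137917, 'R': array([[-0.02571997, -0.99944826,  0.02101567],
       [-0.99514889,  0.02360107, -0.09550743],
       [ 0.09495874, -0.02337017, -0.99520685]]), 't': array([0.03257047, 0.62512054, 1.35173734])}
wrist {'vertical_fov': 65.70646984690485, 'cx': 326.42659450343166, 'cy': 235.87319787645743, 'T_tool_cam': array([[ 4.64936234e-04,  9.59166262e-01,  2.82842477e-01,
        -7.10239813e-02],
       [-4.23717167e-04, -2.82842293e-01,  9.59166335e-01,
        -1.42411487e-01],
       [ 9.99999802e-01, -5.65796396e-04,  2.74911580e-04,
        -1.73152673e-03],
       [ 0.00000000e+00,  0.00000000e+00,  0.00000000e+00,
         1.00000000e+00]])}
0.0187
```

View pics/scene0.png

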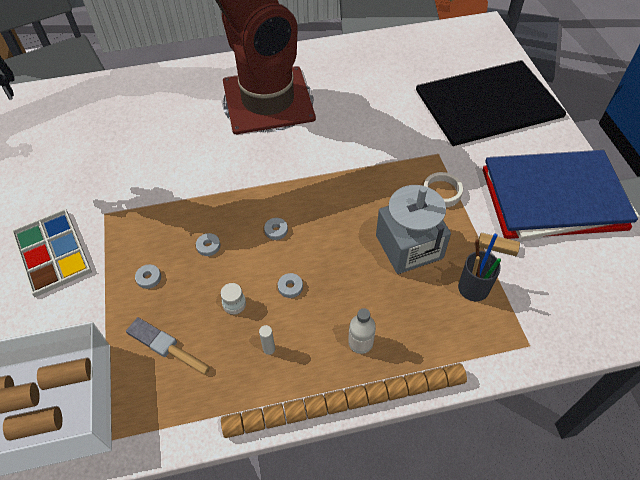

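View pics/top0.png

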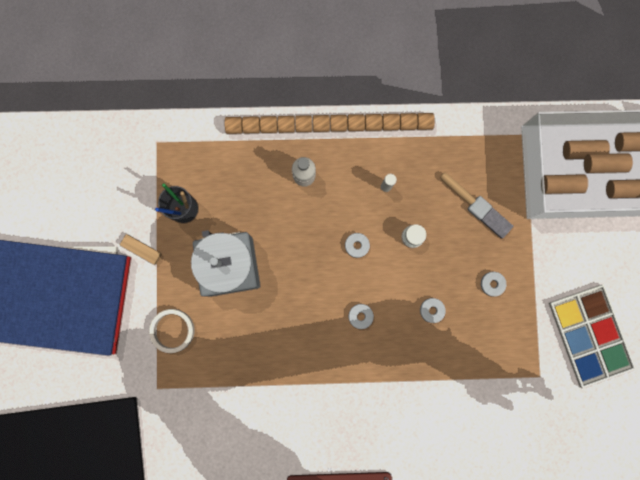

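View pics/wrist0.png

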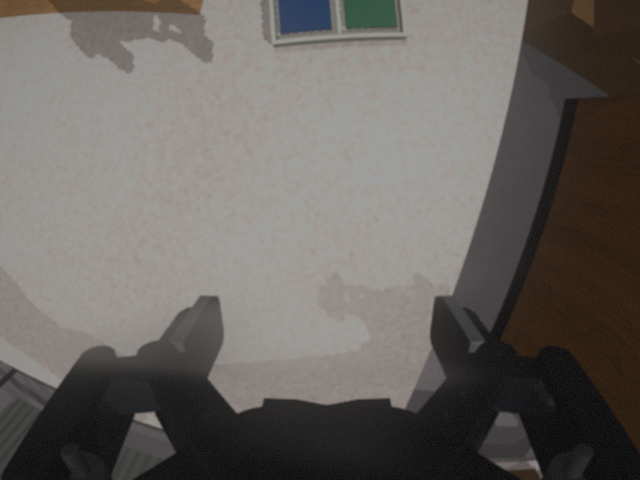

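```bash
cat > h.py <<'E'
import numpy as np, cv2
from station import robot, read_camera, camera_model, models
from scipy.spatial.transform import Rotation as Ro
def fl(m): return 240/np.tan(np.radians(m["vertical_fov"])/2)
def ray(n,u,v,o=None):
    m=camera_model(n); f=fl(m); x=(u-m["cx"])/f; y=(v-m["cy"])/f
    if n!="wrist":
        d=m["R"].T@np.array([x,y,1.]); return -m["R"].T@m["t"], d/np.linalg.norm(d)
    o=o or robot.get_obs(); r=np.hypot(x,y); d=np.array([np.sin(r)*x/r,np.sin(r)*y/r,np.cos(r)])
    T=m["T_tool_cam"]; R=Ro.from_quat(o["tool_rot"]).as_matrix()
    return R@T[:3,3]+o["eef_pos"], R@T[:3,:3]@d
def onplane(n,u,v,z,o=None):
    c,d=ray(n,u,v,o); return c+d*(z-c[2])/d[2]
def proj(n,X,o=None):
    m=camera_model(n); f=fl(m); X=np.asarray(X,float)
    if n!="wrist":
        p=m["R"]@X+m["t"]; return np.array([m["cx"]+f*p[0]/p[2],m["cy"]+f*p[1]/p[2]])
    o=o or robot.get_obs(); T=m["T_tool_cam"]; R=Ro.from_quat(o["tool_rot"]).as_matrix()
    p=T[:3,:3].T@(R.T@(X-o["eef_pos"])-T[:3,3]); r=np.hypot(p[0],p[1]); th=np.arctan2(r,p[2])
    return np.array([m["cx"]+f*th*p[0]/r,m["cy"]+f*th*p[1]/r])
def snap(n,name):
    im=read_camera(n); cv2.imwrite(f"pics/{name}.png",im[:,:,::-1]); return im
def rel(target,q=None):
    """shift (units) along tool axes from current measured pose to target pos"""
    o=robot.get_obs(); R=Ro.from_quat(o["tool_rot"]); 
    return R.inv().apply(np.asarray(target)-o["eef_pos"])/0.8
E
python3 - <<'E'
from h import *
for c in ("top","scene"):
    for t in ("ring1_mid","pan","scale","paint_jar_mid","glue_stick","glue_bottle","tape_roll","pen_cup"):
        for r in models.trace(t,c):
            if r["score"]<.3: continue
            m=r["pixels"]; cn=cv2.convexHull(np.argwhere(m)[:,::-1].astype(np.int32)); (u,v),ax,an=cv2.minAreaRect(cn)
            M=cv2.moments(cn); u,v=M["m10"]/M["m00"],M["m01"]/M["m00"]
            z={"ring1_mid":.010,"pan":.158}.get(t,0.03)
            print(c,t,round(r["score"],2),[int(e) for e in r["extent"]],round(u,1),round(v,1),onplane(c,u,v,z).round(4))
for c in("top","scene"):
    im=read_camera(c)
    x0,y0,s=(170,210,90) if c=="top" else (365,170,110)
    cv2.imwrite(f"pics/{c}crop.png",cv2.resize(im[y0:y0+s,x0:x0+s],(600,600),interpolation=cv2.INTER_CUBIC)[:,:,::-1])
E
```

```text
top ring1_mid 0.59 [342, 232, 26, 23] 357.3 245.4 [ 0.616  -0.0561  0.01  ]
top pan 0.75 [192, 232, 57, 56] 220.2 261.6 [0.577  0.2327 0.158 ]
top scale 0.59 [195, 231, 66, 68] 224.8 263.1 [0.5819 0.2412 0.03  ]
top paint_jar_mid 0.74 [397, 223, 29, 24] 413.7 236.2 [ 0.6322 -0.182   0.03  ]
top glue_stick 0.7 [379, 173, 18, 17] 388.5 182.4 [ 0.7557 -0.1297  0.03  ]
top glue_bottle 0.56 [295, 159, 19, 28] 303.8 171.8 [0.784  0.0612 0.03  ]
top tape_roll 0.89 [151, 310, 46, 42] 171.6 331.0 [0.4356 0.3592 0.03  ]
top pen_cup 0.81 [157, 188, 38, 30] 177.3 204.3 [0.7164 0.3458 0.03  ]
top pen_cup 0.66 [192, 231, 55, 60] 220.4 261.4 [0.586 0.251 0.03 ]
scene ring1_mid 0.68 [275, 274, 30, 21] 290.1 284.9 [ 0.6182 -0.0546  0.01  ]
scene pan 0.93 [390, 185, 56, 67] 419.5 212.6 [0.5966 0.232  0.158 ]
scene scale 0.66 [375, 186, 73, 89] 413.1 227.4 [0.5437 0.2516 0.03  ]
scene paint_jar_mid 0.94 [218, 280, 29, 34] 232.1 298.6 [ 0.6349 -0.1832  0.03  ]
scene glue_stick 0.74 [276, 272, 28, 24] 289.8 285.2 [ 0.6307 -0.0566  0.03  ]
scene glue_stick 0.71 [256, 328, 17, 26] 266.8 339.2 [ 0.7451 -0.1268  0.03  ]
scene glue_bottle 0.79 [346, 308, 28, 46] 361.5 331.7 [0.7728 0.0657 0.03  ]
scene glue_bottle 0.54 [385, 187, 60, 60] 419.3 212.4 [0.5052 0.2795 0.03  ]
scene tape_roll 0.83 [423, 173, 40, 33] 445.0 187.1 [0.4452 0.365  0.03  ]
scene pen_cup 0.67 [455, 233, 45, 70] 480.2 269.4 [0.6869 0.3587 0.03  ]
```

View pics/topcrop.png

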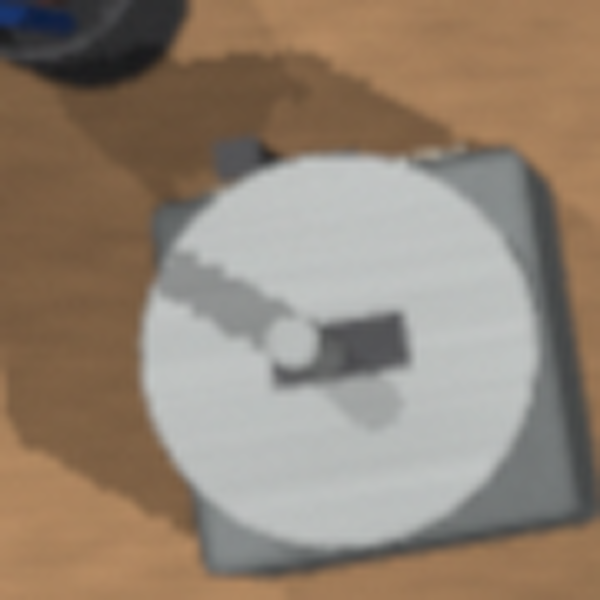

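View pics/scenecrop.png

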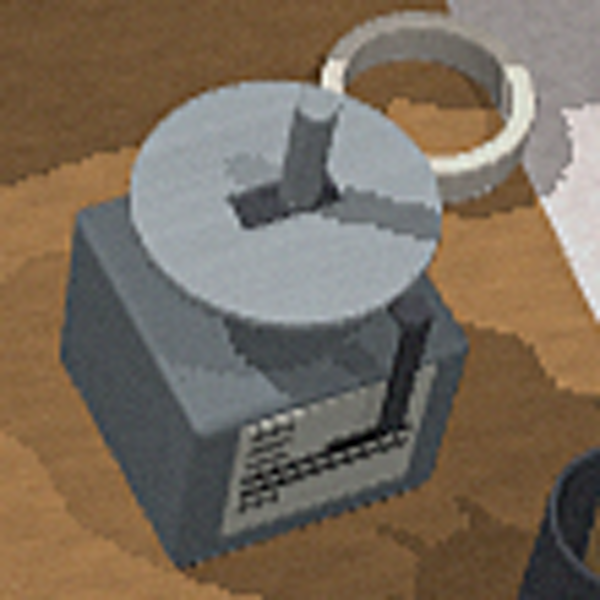

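Run:
```python
from h import *
T=lambda u,v:(170+u*90/600-.5+.075,210+v*90/600-.5+.075)
S=lambda u,v:(365+u*110/600-.4,170+v*110/600-.4)
def tri(pt,ps):
    A=[];b=[]
    for n,p in(("top",pt),("scene",ps)):
        c,d=ray(n,*p); P=np.eye(3)-np.outer(d,d); A.append(P);b.append(P@c)
    X=np.linalg.solve(sum(A),sum(b)); return X.round(4),[ (proj("top",X)-pt).round(1),(proj("scene",X)-ps).round(1)]
print("post top",tri(T(292,342),S(318,107)))
print("pan c",tri(T(341,351),S(286,203)))
for z in(.153,.157,.162):
    a=onplane("top",*T(341,351),z);p=onplane("top",*T(292,342),z+.054);print(z,a.round(4),p.round(4),np.hypot(*(p-a)[:2]))
    a=onplane("scene",*S(286,203),z);p=onplane("scene",*S(318,107),z+.054);print(' s',a.round(4),p.round(4),np.hypot(*(p-a)[:2]))
a=onplane("top",*T(210,572),.108);b=onplane("top",*T(590,518),.108);print("edge",a,b,np.degrees(np.arctan2(*(b-a)[1::-1])))
a=onplane("top",*T(275,385),.157);b=onplane("top",*T(410,365),.157);print("slot",np.degrees(np.arctan2(*(b-a)[1::-1])))
for c,pts in(("top",[(357,245),(361,317),(433,310),(494,284)]),("scene",[(290,285),(275,228),(207,244),(148,276)])):
    im=read_camera(c).astype(int)
    for u,v in pts:
        w=im[v-18:v+19,u-18:u+19]; m=((w[:,:,2]>w[:,:,0]-12)&(w.sum(2)>240)).astype(np.uint8)
        k,l,s,_=cv2.connectedComponentsWithStats(m); i=1+np.argmax(s[1:,4])
        h=cv2.convexHull(np.argwhere(l==i)[:,::-1].astype(np.int32)); M=cv2.moments(h)
        x,y=u-18+M["m10"]/M["m00"],v-18+M["m01"]/M["m00"]
        print(c,s[i],round(x,1),round(y,1),onplane(c,x,y,.012).round(4))
```

```text
post top (array([0.5757, 0.2391, 0.207 ]), [array([-0.3, -0.1]), array([-0.3,  0. ])])
pan c (array([0.5764, 0.2333, 0.152 ]), [array([-0.4, -0.1]), array([-0.4,  0. ])])
0.153 [0.5761 0.2323 0.153 ] [0.5755 0.2385 0.207 ] 0.006279744465902486
 s [0.5772 0.2337 0.153 ] [0.5758 0.2396 0.207 ] 0.0060295599072519345
0.157 [0.5758 0.2317 0.157 ] [0.5753 0.2379 0.211 ] 0.0062335534815227715
 s [0.5801 0.2323 0.157 ] [0.5789 0.238  0.211 ] 0.005875652705779855
0.162 [0.5755 0.231  0.162 ] [0.5749 0.2371 0.216 ] 0.006175859967625745
 s [0.5838 0.2304 0.162 ] [0.5827 0.236  0.216 ] 0.005688874631525932
edge [0.510856   0.28031674 0.108     ] [0.52469084 0.16158519 0.108     ] -83.3537505696757
slot -82.92765938317916
top [  6   7  24  23 393] 356.6 244.9 [ 0.6171 -0.0544  0.012 ]
top [  6   5  24  25 407] 360.5 316.1 [ 0.4567 -0.0583  0.012 ]
top [  5   7  25  24 409] 432.1 310.2 [ 0.4657 -0.22    0.012 ]
top [  5   6  25  24 415] 492.9 283.5 [ 0.5221 -0.3606  0.012 ]
scene [  6   6  25  25 441] 289.9 284.9 [ 0.6193 -0.0552  0.012 ]
scene [  7   8  24  22 374] 275.4 228.2 [ 0.4591 -0.0589  0.012 ]
scene [  7   7  24  23 394] 207.3 244.0 [ 0.4673 -0.221   0.012 ]
scene [  5   7  25  23 423] 147.3 276.0 [ 0.5236 -0.3618  0.012 ]
```

```bash
cat >> h.py <<'E'
def plan(pos, yaw=None):
    """target TCP pos & jaw yaw (angle of tool z in world xy); prints shift & turn in units"""
    o=robot.get_obs(); R=Ro.from_quat(o["tool_rot"]); s=R.inv().apply(np.asarray(pos)-o["eef_pos"])/0.8
    if yaw is None: w=np.zeros(3)
    else:
        c=[]
        for k in (0,np.pi):
            z=np.array([np.cos(yaw+k),np.sin(yaw+k),0]); y=np.array([0,0,-1.]); x=np.cross(y,z)
            c.append((R.inv()*Ro.from_matrix(np.array([x,y,z]).T)).as_rotvec())
        w=min(c,key=np.linalg.norm)/(np.pi/2)
    print("shift",s.round(4),"mm",round(np.linalg.norm(s)*800,1),"turn",w.round(4),"deg",round(np.linalg.norm(w)*90,1))
def st():
    o=robot.get_obs(); R=Ro.from_quat(o["tool_rot"]).as_matrix()
    print("t",round(o["time"],2),"pos",o["eef_pos"].round(4),"F",o["force"].round(2),"M",o["moment"].round(2),"w",round(o["grip_width"],4)); print(R.round(3).tolist(),"q",o["qpos"].round(2))
E
python3 -c "
from h import *
st(); plan([.523,-.361,.08],np.radians(96.9)); plan([.523,-.361,.08],np.radians(6.9))"
```

```text
t 1.15 pos [ 0.1443 -0.6337  0.2313] F [-0.41 -0.52  0.18] M [ 0.05 -0.01 -0.  ] w 0.0854
[[-0.975, 0.0, 0.222], [-0.222, 0.0, -0.975], [-0.0, -1.0, -0.0]] q [ 1.25  0.33  0.04  1.47 -0.01  1.34 -0.06]
shift [-0.5373  0.1892 -0.2273] mm 490.6 turn [ 0.0001  0.0658 -0.    ] deg 5.9
shift [-0.5373  0.1892 -0.2273] mm 490.6 turn [ 0.000e+00 -9.342e-01 -1.000e-04] deg 84.1
```

```bash
python3 -m pendant '[[[-0.053,0.01,-0.0225],[0,-0.093,0]],[[-0.107,0.02,-0.045],[0,-0.187,0]],[[-0.16,0.03,-0.068],[0,-0.28,0]],[[-0.214,0.04,-0.09],[0,-0.374,0]],[[-0.268,0.05,-0.113],[0,-0.467,0]]]' 1 40; python3 -c "
from h import *
st(); plan([.523,-.361,.08],np.radians(6.9))"
```

```text
time: 1.65
eef_pos: [0.3345, -0.4969, 0.1913]
tool_rot: [0.328, -0.626, 0.627, -0.328]
force: [0.7, 0.0, -0.0]
grip_width: 0.0855
t 1.65 pos [ 0.3345 -0.4969  0.1913] F [ 0.75  0.01 -0.01] M [-0.07 -0.01  0.02] w 0.0855
[[-0.571, 0.0, 0.821], [-0.821, -0.001, -0.571], [0.0, -1.0, 0.001]] q [ 1.06  0.26 -0.18  1.64  0.05  1.24  0.26]
shift [-0.274   0.1391  0.0964] mm 257.6 turn [-2.000e-04 -4.635e-01  3.000e-04] deg 41.7
```

```bash
python3 -m pendant '[[[-0.056,0.02,0.019],[0,-0.093,0]],[[-0.11,0.04,0.038],[0,-0.186,0]],[[-0.165,0.06,0.058],[0,-0.278,0]],[[-0.22,0.075,0.077],[0,-0.37,0]],[[-0.274,0.0891,0.0964],[0,-0.4635,0]]]'; python3 -c "
from h import *
st(); o=robot.get_obs(); snap('wrist','w1');
for n in ('ring1_mid',):
  for r in models.trace(n,'wrist'):
    m=r['pixels'];h=cv2.convexHull(np.argwhere(m)[:,::-1].astype(np.int32)); M=cv2.moments(h);u,v=M['m10']/M['m00'],M['m01']/M['m00']
    print(r['score'],r['extent'],u,v,onplane('wrist',u,v,.012,o))
print(proj('wrist',[.523,-.361,.016],o))
"
```

```text
time: 2.15
eef_pos: [0.5238, -0.3619, 0.1196]
tool_rot: [-0.529, 0.469, -0.469, 0.529]
force: [-0.2, -0.3, -0.5]
grip_width: 0.0856
t 2.15 pos [ 0.5238 -0.3619  0.1196] F [-0.17 -0.3  -0.55] M [-0.09 -0.05  0.  ] w 0.0856
[[0.12, 0.0, 0.993], [-0.993, -0.0, 0.12], [0.0, -1.0, 0.0]] q [ 0.83  0.41 -0.38  1.61  0.16  1.15  0.53]
[327.0171821  235.72406179]
```

View pics/w1.png

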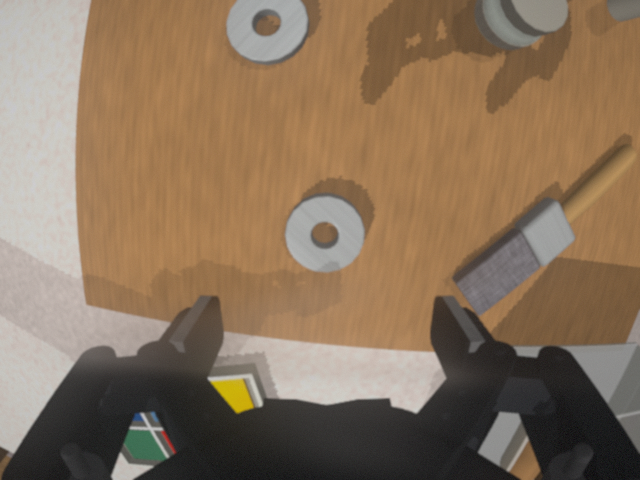

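```bash
cat >> h.py <<'E'
def ringfit(im,u,v,s=55,z=.014,o=None,n="wrist",save=None):
    u,v=int(u),int(v); y0,x0=max(v-s,0),max(u-s,0); w=im[y0:v+s,x0:u+s].astype(int)
    m=((w[:,:,2]>w[:,:,0]-12)&(w.sum(2)>300)).astype(np.uint8)
    m=cv2.morphologyEx(m,cv2.MORPH_OPEN,np.ones((3,3),np.uint8))
    k,l,st_,_=cv2.connectedComponentsWithStats(m); i=1+np.argmax(st_[1:,4])
    h=cv2.convexHull(np.argwhere(l==i)[:,::-1].astype(np.int32)); M=cv2.moments(h)
    x,y=x0+M["m10"]/M["m00"],y0+M["m01"]/M["m00"]
    print("fit",st_[i],round(x,1),round(y,1),onplane(n,x,y,z,o).round(4)); return x,y
E
python3 -c "
from h import *
o=robot.get_obs(); im=cv2.imread('pics/w1.png')[:,:,::-1]; ringfit(im,325,233,z=.014,o=o)
x=onplane('wrist',325,235,.016,o);print(x)
"
```

```text
fit [  16   17   78   76 4101] 324.5 232.7 [ 0.525  -0.3527  0.014 ]
[ 0.52552946 -0.35372805  0.016     ]
```

```bash
python3 -c "
from h import *
st(); o=robot.get_obs(); im=snap('wrist','w2'); u,v=ringfit(im,325,233,o=o); print(proj('wrist',onplane('wrist',u,v,.014,o),o)); plan([.523,-.361,.08],np.radians(6.9))
st()
"
```

```text
t 2.25 pos [ 0.5277 -0.3558  0.1184] F [-0.14  1.08  0.84] M [ 0.06  0.01 -0.  ] w 0.0857
[[0.129, 0.001, 0.992], [-0.992, 0.005, 0.129], [-0.005, -1.0, 0.002]] q [ 0.83  0.42 -0.39  1.61  0.16  1.15  0.53]
fit [   9   26   78   76 4059] 317.6 241.4 [ 0.521  -0.3595  0.014 ]
[317.55843111 241.37628395]
shift [ 0.002   0.0487 -0.003 ] mm 39.1 turn [-0.0003  0.0009 -0.0017] deg 0.2
t 2.3 pos [ 0.5251 -0.3592  0.119 ] F [ 0.16  0.06 -0.01] M [-0.02  0.05 -0.02] w 0.0853
[[0.121, 0.0, 0.993], [-0.993, 0.003, 0.121], [-0.003, -1.0, 0.0]] q [ 0.83  0.41 -0.38  1.61  0.16  1.15  0.53]
```

```bash
python3 -m pendant '[[[-0.001,0.045,-0.001],[0,0,0]],[[-0.001,0.09,-0.001],[0,0,0]],[[-0.001,0.125,-0.001],[0,0,0]],[[-0.001,0.143,-0.001],[0,0,0]],[[-0.001,0.145,-0.001],[0,0,0]]]'; python3 -m pendant '[[[0,0,0],[0,0,0]],[[0,0,0],[0,0,0]],[[0,0,0],[0,0,0]],[[0,0,0],[0,0,0]]]' 0 50;  python3 -c "
from h import *
st(); snap('wrist','w3');
im=read_camera('scene'); u,v=[int(a) for a in proj('scene',[.523,-.361,.02])]; s=50; cv2.imwrite('pics/s3.png',cv2.resize(im[v-s:v+s,u-s:u+s],(600,600),interpolation=cv2.INTER_CUBIC)[:,:,::-1])
"
```

```text
time: 2.8
eef_pos: [0.5201, -0.3627, 0.0025]
tool_rot: [0.528, -0.472, 0.47, -0.527]
force: [0.2, -0.5, 1.0]
grip_width: 0.0858
time: 3.2
eef_pos: [0.5228, -0.3634, 0.0068]
tool_rot: [-0.528, 0.469, -0.472, 0.528]
force: [-2.8, 1.0, 9.3]
grip_width: 0.0535
t 3.2 pos [ 0.5228 -0.3634  0.0068] F [-2.79  1.04  9.31] M [0.3  0.58 0.08] w 0.0535
[[0.114, 0.002, 0.993], [-0.993, -0.002, 0.114], [0.002, -1.0, 0.002]] q [ 0.81  0.53 -0.36  1.7   0.22  0.94  0.49]
```

View pics/w3.png

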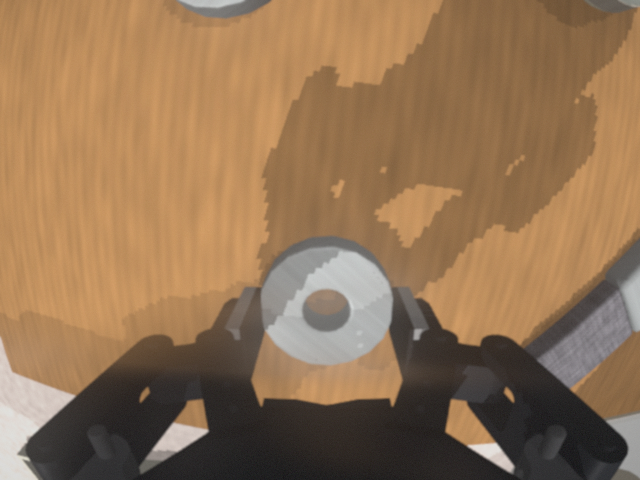

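View pics/s3.png

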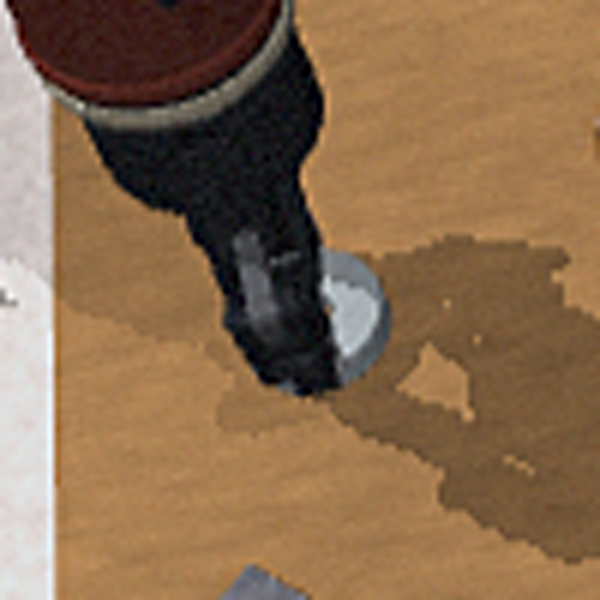

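```bash
python3 -m pendant '[[[0,0,0],[0,0,0]],[[0,0,0],[0,0,0]],[[-0.004,-0.006,0],[0,0,0]],[[-0.004,-0.006,0],[0,0,0]]]' 0.85 50; python3 -c "
from h import *
st()"; python3 -m pendant '[[[0,0,0],[0,0,0]],[[0,0,0],[0,0,0]],[[0,0,0],[0,0,0]],[[0,0,0],[0,0,0]]]' 0 50;  python3 -c "
from h import *
st(); snap('wrist','w4');st()
"
```

```text
time: 3.7
eef_pos: [0.5218, -0.3589, 0.0097]
tool_rot: [-0.528, 0.47, -0.471, 0.528]
force: [0.1, 0.2, -0.1]
grip_width: 0.0726
t 3.7 pos [ 0.5218 -0.3589  0.0097] F [ 0.12  0.18 -0.05] M [-0.    0.04  0.04] w 0.0726
[[0.115, 0.001, 0.993], [-0.993, -0.0, 0.115], [0.0, -1.0, 0.001]] q [ 0.81  0.53 -0.36  1.71  0.22  0.95  0.49]
time: 4.1
eef_pos: [0.5217, -0.3593, 0.0099]
tool_rot: [-0.528, 0.47, -0.471, 0.528]
force: [-2.9, 2.4, 10.3]
grip_width: 0.0522
t 4.1 pos [ 0.5217 -0.3593  0.0099] F [-2.93  2.36 10.26] M [0.52 0.63 0.13] w 0.0522
[[0.115, 0.001, 0.993], [-0.993, -0.0, 0.115], [0.0, -1.0, 0.001]] q [ 0.81  0.53 -0.36  1.7   0.22  0.95  0.49]
t 4.15 pos [ 0.5217 -0.3593  0.0099] F [-3.07  2.55 10.45] M [0.5  0.61 0.12] w 0.0519
[[0.115, 0.001, 0.993], [-0.993, -0.0, 0.115], [0.0, -1.0, 0.001]] q [ 0.81  0.53 -0.36  1.7   0.22  0.95  0.49]
```

View pics/w4.png

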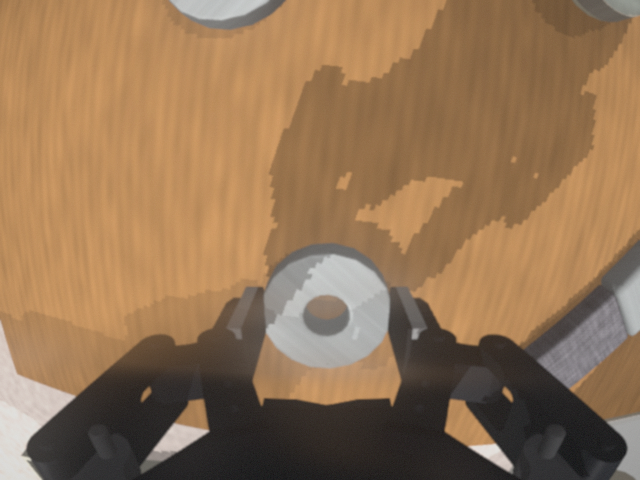

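```bash
python3 -m pendant '[[[0,-0.02,0],[0,0,0]],[[0,-0.06,0],[0,0,0]],[[0,-0.12,0],[0,0,0]],[[0,-0.18,0],[0,0,0]],[[-0.02,-0.24,0],[0,0,0]]]'; python3 -m pendant '[[[-0.04,-0.04,0.005],[0,0,0]],[[-0.09,-0.075,0.01],[0,0,0]],[[-0.15,-0.085,0.02],[0,0,0]],[[-0.21,-0.085,0.03],[0,0,0]],[[-0.27,-0.085,0.04],[0,0,0]]]';  python3 -c "
from h import *
st(); plan([.5757,.2388,.28],np.radians(6.9))
"
```

```text
time: 4.65
eef_pos: [0.5183, -0.3454, 0.2025]
tool_rot: [0.527, -0.471, 0.471, -0.527]
force: [-0.1, -0.8, -1.8]
grip_width: 0.0519
time: 5.15
eef_pos: [0.5261, -0.1235, 0.2693]
tool_rot: [-0.528, 0.47, -0.471, 0.528]
force: [1.7, -0.2, -3.1]
grip_width: 0.0517
t 5.15 pos [ 0.5261 -0.1235  0.2693] F [ 1.68 -0.24 -3.08] M [ 0.06 -0.05  0.  ] w 0.0517
[[0.114, 0.001, 0.993], [-0.993, -0.001, 0.114], [0.001, -1.0, 0.001]] q [ 0.64  0.13 -0.54  1.65  0.07  1.38  0.21]
shift [-0.4428 -0.0136  0.1133] mm 365.8 turn [-0.0005 -0.0039  0.0005] deg 0.4
```

```bash
python3 -m pendant '[[[-0.06,-0.003,0.018],[0,0,0]],[[-0.12,-0.006,0.036],[0,0,0]],[[-0.18,-0.01,0.055],[0,0,0]],[[-0.24,-0.0136,0.074],[0,0,0]],[[-0.3,-0.0136,0.094],[0,0,0]]]'; python3 -m pendant '[[[-0.03,0,0.01],[0,0,0]],[[-0.055,0,0.017],[0,-0.004,0]],[[-0.063,0,0.019],[0,-0.004,0]],[[-0.063,0,0.019],[0,-0.004,0]],[[-0.063,0,0.019],[0,-0.004,0]]]';  python3 -c "
from h import *
st(); o=robot.get_obs(); snap('wrist','w5');st();plan([.5757,.2388,.28],np.radians(6.9))
for z in(.207,.153): print(proj('wrist',[.5757,.2388,z],o))
s=snap('scene','s5')
"
```

```text
time: 5.65
eef_pos: [0.5733, 0.1217, 0.2803]
tool_rot: [-0.528, 0.47, -0.471, 0.528]
force: [0.6, -0.1, -2.6]
grip_width: 0.0523
time: 6.15
eef_pos: [0.5828, 0.1701, 0.2792]
tool_rot: [0.529, -0.469, 0.469, -0.529]
force: [0.0, -0.3, -2.4]
grip_width: 0.0521
t 6.15 pos [0.5828 0.1701 0.2792] F [ 0.03 -0.29 -2.41] M [-0.04  0.02  0.01] w 0.0521
[[0.119, -0.0, 0.993], [-0.993, -0.001, 0.119], [0.001, -1.0, -0.0]] q [ 0.22  0.31 -0.72  1.47  0.2   1.44 -0.39]
t 6.2 pos [0.5829 0.1698 0.2792] F [-0.27  0.4  -2.35] M [-0.07  0.01  0.  ] w 0.052
[[0.118, 0.0, 0.993], [-0.993, -0.001, 0.118], [0.001, -1.0, -0.0]] q [ 0.22  0.3  -0.72  1.47  0.2   1.44 -0.39]
shift [-0.0868 -0.0011  0.0012] mm 69.4 turn [ 0.0001 -0.0011  0.0006] deg 0.1
[330.30630977 136.85066966]
[329.48217639 135.18356577]
```

View pics/w5.png

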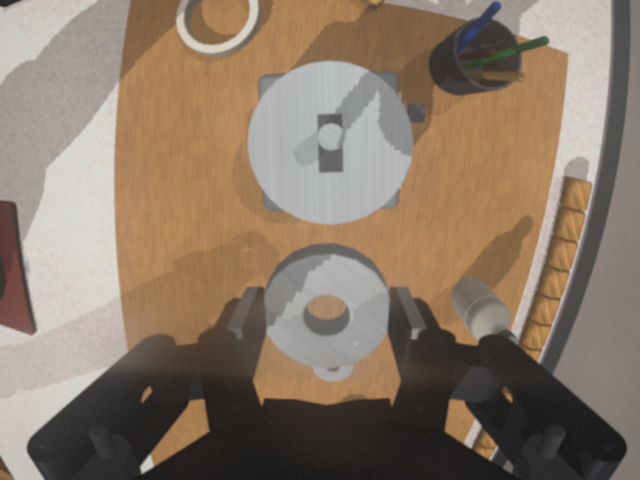

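View pics/s5.png

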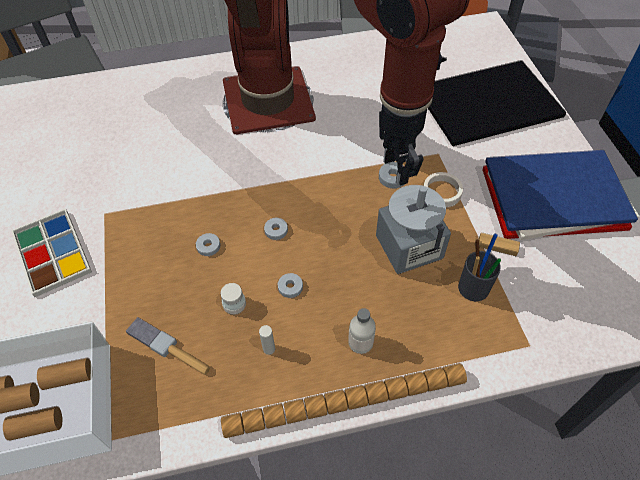

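Run:
```python
import cv2
im=cv2.imread('pics/w5.png')
a=cv2.resize(im[225:385,245:410],(0,0),fx=4.5,fy=4.5,interpolation=cv2.INTER_CUBIC); cv2.imwrite('pics/w5a.png',a[:600])
a=cv2.resize(im[55:230,240:420],(0,0),fx=3.4,fy=3.4,interpolation=cv2.INTER_CUBIC); cv2.imwrite('pics/w5b.png',a)
```

```text
(no output)
```

View pics/w5a.png

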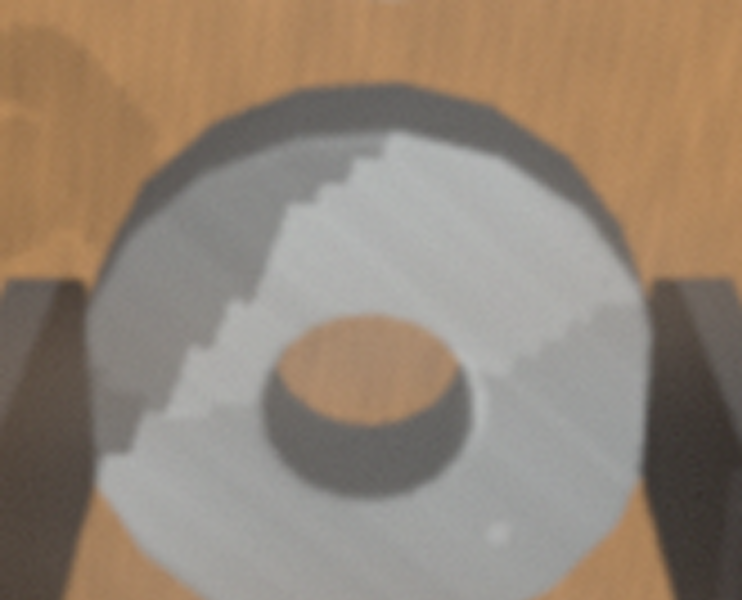

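View pics/w5b.png

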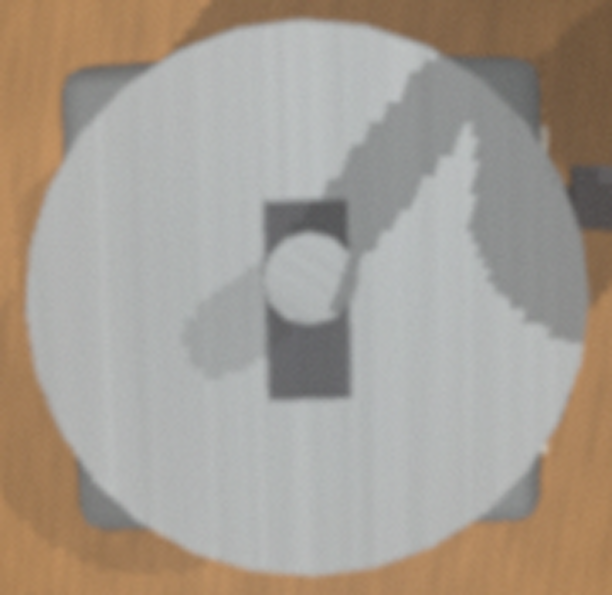

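```bash
cat >> h.py <<'E'
def ptool(p):
    m=camera_model("wrist"); f=fl(m); T=m["T_tool_cam"]; q=(np.asarray(p)-T[:3,3])@T[:3,:3]
    r=np.hypot(q[:,0],q[:,1]); th=np.arctan2(r,q[:,2]); return np.c_[m["cx"]+f*th*q[:,0]/r,m["cy"]+f*th*q[:,1]/r]
def ext(c,rad):
    a=np.linspace(0,2*np.pi,181); P=ptool(np.c_[c[0]+rad*np.cos(a),0*a+c[1],c[2]+rad*np.sin(a)])
    return np.r_[P[:,0].min(),P[:,0].max(),P[:,1].min(),P[:,1].max()]
E
python3 - <<'E'
from h import *
from scipy.optimize import least_squares
k=lambda x,y:(245+x/4.5-.4,225+y/4.5-.4)
l,t=k(262,313);r,b=k(473,497);L,Tp=k(86,131);Rr,T2=k(652,84)
f=lambda c:np.r_[ext(c,.0095)-[l,r,t,b],ext(c,.028)[[0,1,2]]-[L,Rr,Tp],ext(c+[0,.016,0],.028)[2]-T2]
s=least_squares(f,[0,-.01,0],x_scale=.01,diff_step=1e-4);print(s.x.round(4),s.fun.round(1))
o=robot.get_obs(); R=Ro.from_quat(o["tool_rot"]); print((R.apply(s.x)+o["eef_pos"]).round(4))
E
```

```text
[ 0.0045  0.0005 -0.0012] [ 1.8 -1.5  1.3 -1.6 -1.2  0.8  0.7 -0.6]
[0.5823 0.1652 0.2788]
```

```bash
python3 - <<'E'
from h import *
from scipy.optimize import least_squares
k=lambda x,y:(245+x/4.5-.4,225+y/4.5-.4)
l,t=k(262,313);r,b=k(473,497);L,Tp=k(86,131);Rr,T2=k(652,84)
for y in(-.006,-.003,0):
    f=lambda c:np.r_[ext([c[0],y,c[1]],.0095)-[l,r,t,b],ext([c[0],y,c[1]],.028)[[0,1,2]]-[L,Rr,Tp],ext([c[0],y+.016,c[1]],.028)[2]-T2]
    s=least_squares(f,[0,0],x_scale=.01,diff_step=1e-4);print(y,s.x.round(4),s.fun.round(1))
E
python3 - <<'E'
import cv2,numpy as np
a=cv2.imread('pics/w4.png');b=cv2.imread('pics/w5.png')
print(cv2.phaseCorrelate(cv2.cvtColor(a[280:350,290:365],6).astype(np.float32),cv2.cvtColor(b[280:350,290:365],6).astype(np.float32)))
E
```

```text
-0.006 [ 0.0018 -0.0012] [ 0.8 -0.5  2.2  0.9 -4.   3.7 -0.3 -2.1]
-0.003 [ 0.003  -0.0012] [ 1.3 -0.9  1.8 -0.3 -2.7  2.3  0.2 -1.4]
0 [ 0.0043 -0.0012] [ 1.7 -1.4  1.4 -1.4 -1.4  1.   0.7 -0.7]
((0.7461315656049976, -0.006119591411213321), 0.8813408272354691)
```

```bash
python3 -m pendant '[[[-0.04,0,0.001],[0,0,0]],[[-0.075,0.015,0.002],[0,0,0]],[[-0.0898,0.045,0.0022],[0,0,0]],[[-0.0898,0.062,0.0022],[0,0,0]],[[-0.0898,0.064,0.0022],[0,0,0]]]';  python3 -c "
from h import *
st(); o=robot.get_obs(); snap('wrist','w6');st()
im=read_camera('scene'); cv2.imwrite('pics/s6.png',cv2.resize(im[160:280,350:470],(600,600),interpolation=cv2.INTER_CUBIC)[:,:,::-1])
"
```

```text
time: 6.75
eef_pos: [0.5754, 0.241, 0.2259]
tool_rot: [0.53, -0.469, 0.469, -0.528]
force: [-0.1, -0.4, -1.5]
grip_width: 0.0515
t 6.75 pos [0.5754 0.241  0.2259] F [-0.05 -0.41 -1.54] M [-0.05  0.01  0.02] w 0.0515
[[0.119, -0.003, 0.993], [-0.993, -0.002, 0.119], [0.002, -1.0, -0.003]] q [ 0.1   0.38 -0.74  1.51  0.26  1.36 -0.54]
t 6.8 pos [0.5761 0.2409 0.227 ] F [-0.37 -0.26 -2.14] M [ 0.01 -0.01 -0.02] w 0.0519
[[0.118, -0.002, 0.993], [-0.993, -0.002, 0.118], [0.002, -1.0, -0.002]] q [ 0.1   0.38 -0.74  1.5   0.26  1.36 -0.54]
```

View pics/w6.png

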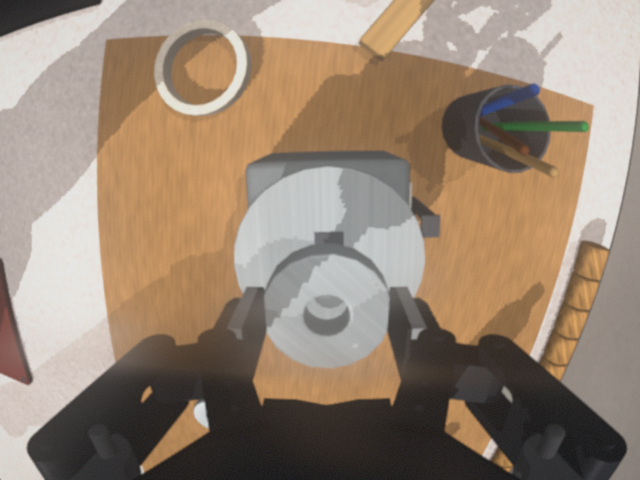

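View pics/s6.png

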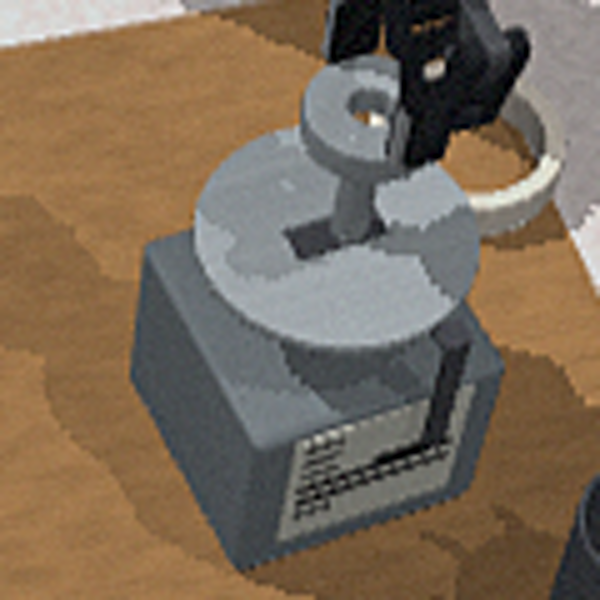

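Run:
```python
import cv2
im=cv2.imread('pics/w6.png')
a=cv2.resize(im[285:345,290:365],(0,0),fx=8,fy=8,interpolation=cv2.INTER_CUBIC); cv2.imwrite('pics/w6a.png',a)
```

```text
(no output)
```

View pics/w6a.png

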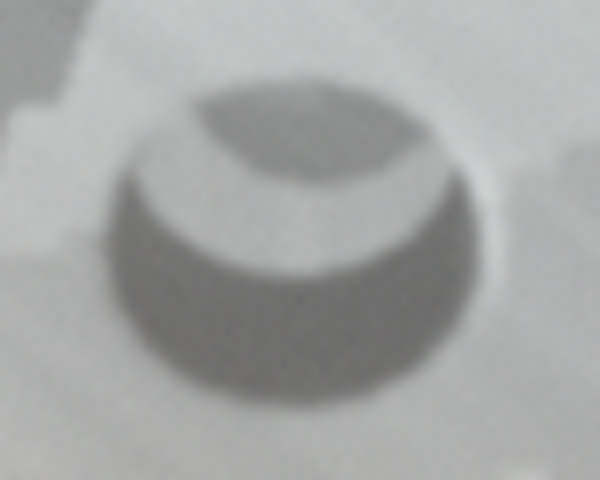

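Run:
```python
from h import *
for xr,y in((.0018,-.006),(.003,-.003),(.0043,0)):
    print("ring bot arc",ext([xr,y+.016,-.0012],.0095).round(1))
    for yp in(.0165,.0195,.0225): print("   post",yp,ext([xr,yp,-.0012],.008).round(1))
```

```text
ring bot arc [305.6 347.2 280.8 318. ]
   post 0.0165 [309.4 343.4 278.2 308.7]
   post 0.0195 [309.7 343.1 275.7 305.9]
   post 0.0225 [310.  342.8 273.3 303.1]
ring bot arc [306.  346.9 280.6 317.2]
   post 0.0165 [309.5 343.3 280.6 310.9]
   post 0.0195 [309.7 343.  278.1 308.1]
   post 0.0225 [310.  342.8 275.6 305.3]
ring bot arc [306.3 346.5 280.6 316.5]
   post 0.0165 [309.5 343.3 283.2 313.3]
   post 0.0195 [309.8 343.  280.6 310.4]
   post 0.0225 [310.  342.7 278.1 307.6]
```

```bash
python3 -m pendant '[[[0,0,0.0013],[0,0,0]],[[0,0.005,0.0013],[0,0,0]],[[0,0.01,0.0013],[0,0,0]],[[0,0.013,0.0013],[0,0,0]],[[0,0.016,0.0013],[0,0,0]]]';   python3 -m pendant '[[[0,0.003,0],[0,0,0]],[[0,0.005,0],[0,0,0]],[[0,0.005,0],[0,0,0]]]';python3 -c "
from h import *
st(); o=robot.get_obs(); im=snap('wrist','w7');st()
a=cv2.resize(im[285:345,290:365],(0,0),fx=4,fy=4,interpolation=cv2.INTER_CUBIC)
im=read_camera('scene'); cv2.imwrite('pics/s7.png',np.hstack([cv2.resize(im[160:280,350:470],(480,480),interpolation=cv2.INTER_CUBIC),cv2.copyMakeBorder(a,0,240,0,0,0)])[:,:,::-1])
"
```

```text
time: 7.35
eef_pos: [0.5769, 0.2432, 0.2151]
tool_rot: [-0.529, 0.469, -0.469, 0.529]
force: [0.1, -0.1, -1.2]
grip_width: 0.052
time: 7.65
eef_pos: [0.5768, 0.2429, 0.2108]
tool_rot: [0.53, -0.469, 0.469, -0.529]
force: [-0.5, -0.7, -1.8]
grip_width: 0.0519
t 7.65 pos [0.5768 0.2429 0.2108] F [-0.47 -0.74 -1.79] M [-0.36 -0.    0.03] w 0.0519
[[0.12, -0.0, 0.993], [-0.993, -0.001, 0.12], [0.001, -1.0, -0.001]] q [ 0.1   0.39 -0.74  1.52  0.26  1.33 -0.54]
t 7.7 pos [0.5768 0.243  0.211 ] F [ 0.13 -2.63 -1.35] M [-0.41  0.08 -0.02] w 0.0517
[[0.12, -0.0, 0.993], [-0.993, -0.0, 0.12], [0.0, -1.0, -0.0]] q [ 0.1   0.39 -0.74  1.52  0.26  1.33 -0.54]
```

View pics/s7.png

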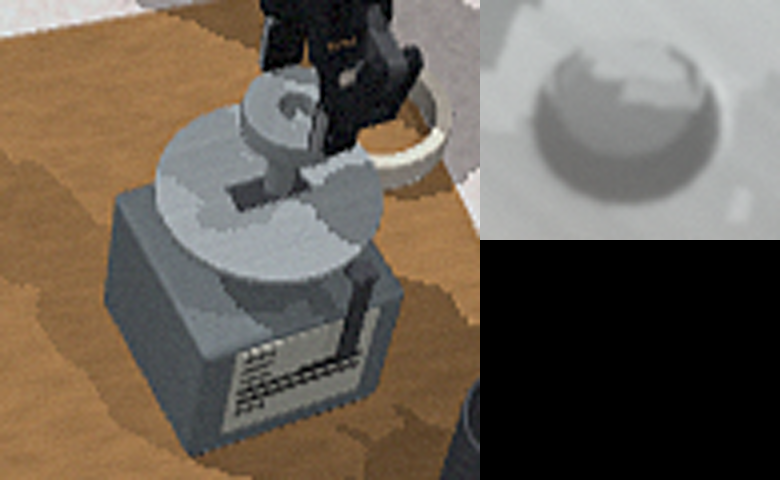

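```bash
python3 -m pendant '[[[0.001,0,0],[0,0,0]],[[0.002,0,0],[0,0,0]],[[0.0025,0,0],[0,0,0]],[[0.0025,0,0],[0,0,0]],[[0.0025,0,0],[0,0,0]]]';python3 -c "
from h import *
st(); im=snap('wrist','w8');st()
a=cv2.resize(im[285:345,290:365],(0,0),fx=4,fy=4,interpolation=cv2.INTER_CUBIC)
im=read_camera('scene');st(); cv2.imwrite('pics/s8.png',np.hstack([cv2.resize(im[160:280,350:470],(480,480),interpolation=cv2.INTER_CUBIC),cv2.copyMakeBorder(a,0,240,0,0,0)])[:,:,::-1])
"
```

```text
time: 8.25
eef_pos: [0.5771, 0.2415, 0.2112]
tool_rot: [-0.529, 0.469, -0.469, 0.529]
force: [0.9, -0.5, -2.3]
grip_width: 0.0517
t 8.25 pos [0.5771 0.2415 0.2112] F [ 0.85 -0.46 -2.3 ] M [-0.    0.    0.02] w 0.0517
[[0.121, 0.0, 0.993], [-0.993, 0.0, 0.121], [-0.0, -1.0, 0.0]] q [ 0.1   0.39 -0.74  1.52  0.26  1.33 -0.54]
t 8.3 pos [0.5771 0.2415 0.2112] F [ 0.36  0.08 -2.16] M [-0.02  0.03 -0.02] w 0.0519
[[0.121, 0.0, 0.993], [-0.993, 0.0, 0.121], [-0.0, -1.0, 0.0]] q [ 0.1   0.39 -0.74  1.52  0.26  1.33 -0.54]
t 8.35 pos [0.5771 0.2414 0.2112] F [ 0.4  -0.04 -2.55] M [-0.05  0.    0.04] w 0.0511
[[0.121, 0.0, 0.993], [-0.993, 0.0, 0.121], [-0.0, -1.0, 0.0]] q [ 0.1   0.39 -0.74  1.52  0.26  1.33 -0.54]
```

View pics/s8.png

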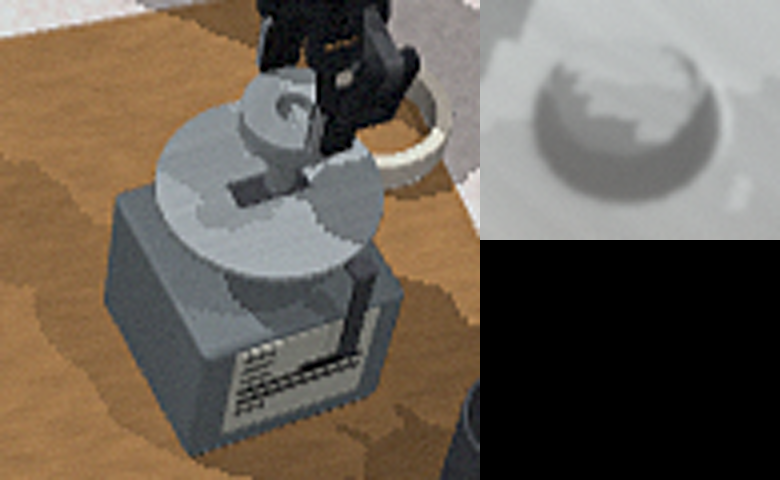

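```bash
python3 -m pendant '[[[0,0.007,0],[0,0,0]],[[0,0.014,0],[0,0,0]],[[0,0.021,0],[0,0,0]],[[0,0.027,0],[0,0,0]],[[0,0.032,0],[0,0,0]]]';python3 -c "
from h import *
st()"
```

```text
time: 8.85
eef_pos: [0.5769, 0.2413, 0.1849]
tool_rot: [0.529, -0.469, 0.469, -0.529]
force: [-0.7, 0.3, -2.5]
grip_width: 0.0518
t 8.85 pos [0.5769 0.2413 0.1849] F [-0.65  0.32 -2.48] M [ 0.04 -0.04 -0.02] w 0.0518
[[0.121, -0.001, 0.993], [-0.993, -0.0, 0.121], [0.0, -1.0, -0.001]] q [ 0.1   0.4  -0.73  1.56  0.28  1.29 -0.55]
```

```bash
python3 -m pendant '[[[0,0.006,0],[0,0,0]],[[0,0.012,0],[0,0,0]],[[0,0.018,0],[0,0,0]],[[0,0.022,0],[0,0,0]],[[0,0.022,0],[0,0,0]]]'; python3 -m pendant '[[[0,0.003,0],[0,0,0]],[[0,0.005,0],[0,0,0]],[[0,0.005,0],[0,0,0]]]';python3 -c "
from h import *
st(); snap('wrist','w9')
im=read_camera('scene');st(); cv2.imwrite('pics/s9.png',np.hstack([cv2.resize(im[160:280,350:470],(600,600),interpolation=cv2.INTER_CUBIC)])[:,:,::-1])"
```

```text
time: 9.35
eef_pos: [0.5769, 0.2412, 0.1674]
tool_rot: [0.53, -0.469, 0.469, -0.529]
force: [0.3, -0.5, -2.3]
grip_width: 0.052
time: 9.65
eef_pos: [0.5771, 0.2414, 0.1639]
tool_rot: [-0.529, 0.469, -0.469, 0.529]
force: [0.3, 0.7, -2.0]
grip_width: 0.0517
t 9.65 pos [0.5771 0.2414 0.1639] F [ 0.33  0.65 -2.02] M [-0.02  0.01 -0.01] w 0.0517
[[0.121, 0.0, 0.993], [-0.993, 0.0, 0.121], [-0.0, -1.0, 0.0]] q [ 0.09  0.42 -0.73  1.58  0.29  1.25 -0.56]
t 9.75 pos [0.5771 0.2414 0.1641] F [-0.45  0.54 -1.83] M [0.03 0.02 0.01] w 0.0521
[[0.121, 0.0, 0.993], [-0.993, 0.0, 0.121], [-0.0, -1.0, 0.0]] q [ 0.09  0.42 -0.73  1.58  0.29  1.25 -0.56]
```

View pics/s9.png

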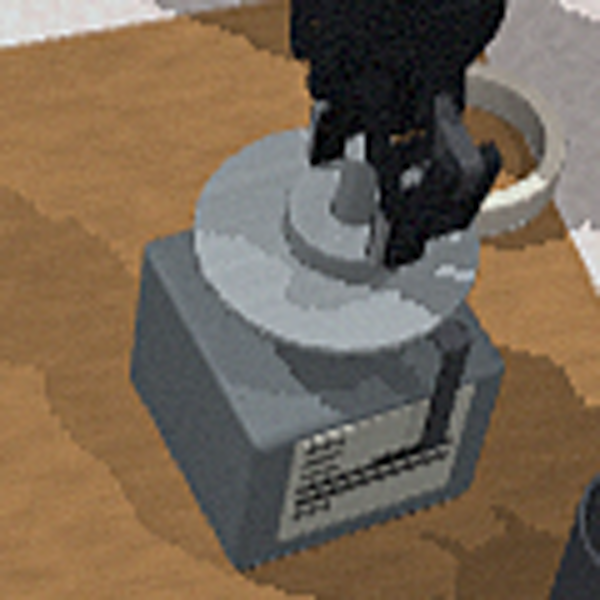

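View pics/w9.png

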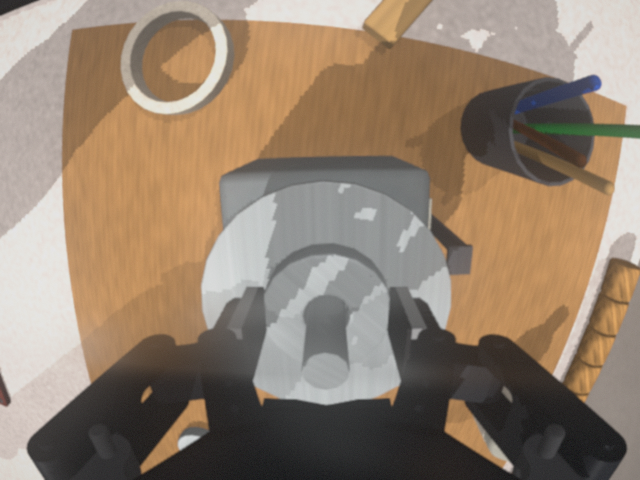

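```bash
python3 -m pendant '[[[0,0.003,0],[0,0,0]],[[0,0.006,0],[0,0,0]],[[0,0.009,0],[0,0,0]],[[0,0.009,0],[0,0,0]],[[0,0.009,0],[0,0,0]]]'; python3 -c "
from h import *
st();F=[]
for i in range(3): read_camera('scene'); F.append(robot.get_obs()['force'])
print(np.mean(F,0))"
```

```text
time: 10.25
eef_pos: [0.5772, 0.2414, 0.1569]
tool_rot: [-0.529, 0.469, -0.469, 0.529]
force: [0.0, -0.0, -1.0]
grip_width: 0.0518
t 10.25 pos [0.5772 0.2414 0.1569] F [ 0.01 -0.01 -1.05] M [ 0.07 -0.06 -0.06] w 0.0518
[[0.121, 0.0, 0.993], [-0.993, 0.0, 0.121], [-0.0, -1.0, 0.0]] q [ 0.09  0.43 -0.72  1.59  0.29  1.24 -0.56]
[0.29976591 0.49828919 0.24517358]
```

```bash
python3 -m pendant '[[[0,0.002,0],[0,0,0]],[[0,0.004,0],[0,0,0]],[[0,0.004,0],[0,0,0]],[[0,0.004,0],[0,0,0]]]'; python3 -c "
from h import *
st();F=[]
for i in range(4): im=read_camera('scene'); F.append(robot.get_obs()['force'])
print(np.mean(F,0));cv2.imwrite('pics/s10.png',np.hstack([cv2.resize(im[160:280,350:470],(600,600),interpolation=cv2.INTER_CUBIC)])[:,:,::-1])"
```

```text
time: 10.8
eef_pos: [0.5772, 0.2414, 0.1536]
tool_rot: [-0.529, 0.469, -0.469, 0.529]
force: [0.3, 0.4, 0.7]
grip_width: 0.0515
t 10.8 pos [0.5772 0.2414 0.1536] F [0.3  0.36 0.66] M [ 0.1  -0.23  0.01] w 0.0515
[[0.121, 0.0, 0.993], [-0.993, 0.0, 0.121], [-0.0, -1.0, 0.0]] q [ 0.09  0.43 -0.72  1.59  0.3   1.23 -0.56]
[1.36117552 1.01181384 1.22412183]
```

View pics/s10.png

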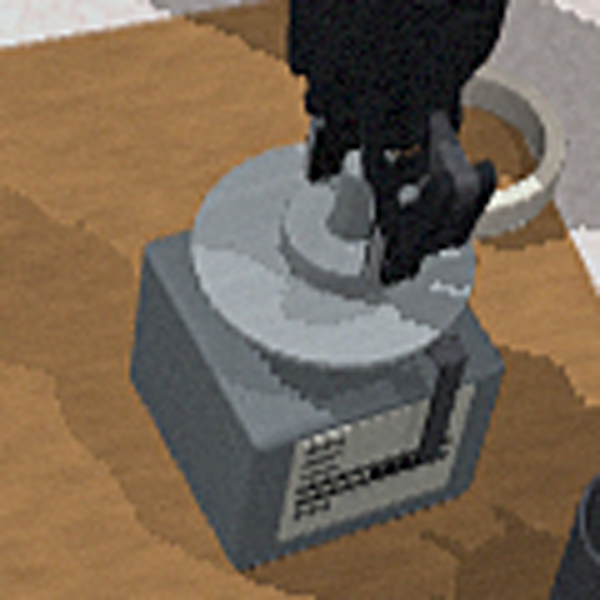

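```bash
python3 -m pendant '[[[0,-0.003,0],[0,0,0]],[[0,-0.003,0],[0,0,0]]]'; python3 -m pendant '[[[0,0,0],[0,0,0]],[[0,0,0],[0,0,0]],[[0,0,0],[0,0,0]]]' 0.85; python3 -c "
from h import *
st();snap('wrist','w11')
im=read_camera('scene')
st();cv2.imwrite('pics/s11.png',np.hstack([cv2.resize(im[160:280,350:470],(600,600),interpolation=cv2.INTER_CUBIC)])[:,:,::-1])"
```

```text
time: 11.2
eef_pos: [0.5771, 0.2413, 0.1562]
tool_rot: [0.529, -0.469, 0.469, -0.529]
force: [0.7, 0.7, 0.6]
grip_width: 0.0518
time: 11.5
eef_pos: [0.5769, 0.2412, 0.1558]
tool_rot: [0.529, -0.469, 0.469, -0.529]
force: [0.1, 0.3, -1.9]
grip_width: 0.0722
t 11.5 pos [0.5769 0.2412 0.1558] F [ 0.09  0.35 -1.93] M [-0.01 -0.    0.04] w 0.0722
[[0.121, -0.0, 0.993], [-0.993, -0.0, 0.121], [0.0, -1.0, -0.0]] q [ 0.09  0.43 -0.72  1.59  0.29  1.24 -0.56]
t 11.6 pos [0.577  0.2413 0.1559] F [-0.06 -0.66 -0.19] M [ 0.05  0.01 -0.03] w 0.0726
[[0.121, -0.0, 0.993], [-0.993, -0.0, 0.121], [0.0, -1.0, -0.0]] q [ 0.09  0.43 -0.72  1.59  0.29  1.23 -0.56]
```

View pics/s11.png

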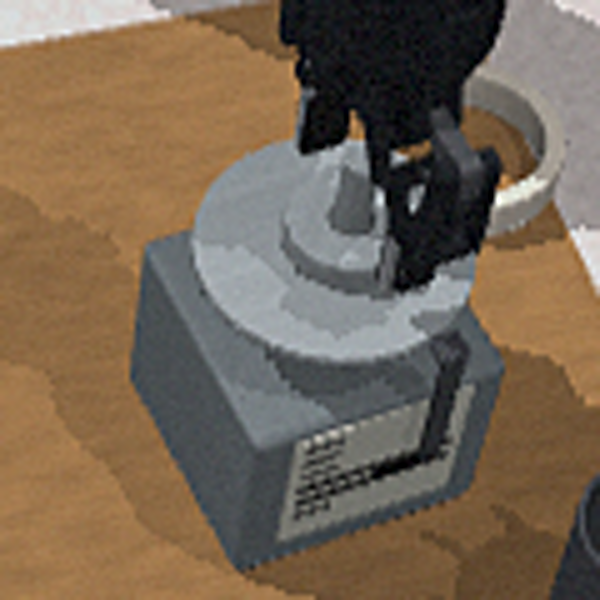

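View pics/w11.png

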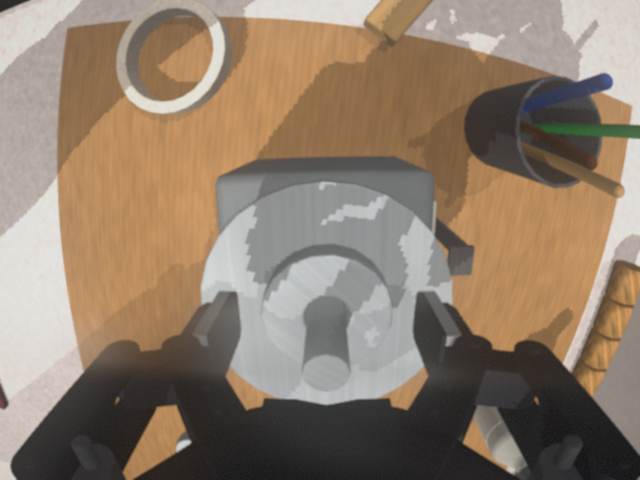

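```bash
python3 -m pendant '[[[0,-0.02,0],[0,0,0]],[[0,-0.06,0],[0,0,0]],[[0,-0.11,0],[0,0,0]],[[0.05,-0.12,0.001],[0,0,0]],[[0.11,-0.12,0.002],[0,0,0]]]' 1; python3 -c "
from h import *
im=read_camera('scene')
cv2.imwrite('pics/s12.png',np.hstack([cv2.resize(im[160:280,350:470],(600,600),interpolation=cv2.INTER_CUBIC)])[:,:,::-1])"; python3 -m pendant '[[[0.06,0.01,0.001],[0,0,0]],[[0.12,0.02,0.002],[0,0,0]],[[0.18,0.05,0.003],[0,0,0]],[[0.235,0.08,0.004],[0,0,0]],[[0.264,0.12,0.004],[0,0,0]]]'; python3 -c "
from h import *
st();plan([.618,-.055,.01],np.radians(6.9))"
```

```text
time: 12.1
eef_pos: [0.5897, 0.1566, 0.2559]
tool_rot: [-0.529, 0.467, -0.468, 0.532]
force: [1.6, -0.8, 0.2]
grip_width: 0.0854
time: 12.65
eef_pos: [0.6193, -0.0597, 0.1574]
tool_rot: [-0.528, 0.469, -0.471, 0.529]
force: [-0.0, -0.3, -0.1]
grip_width: 0.0852
t 12.65 pos [ 0.6193 -0.0597  0.1574] F [-0.04 -0.29 -0.13] M [-0.04 -0.01 -0.02] w 0.0852
[[0.116, 0.003, 0.993], [-0.993, -0.002, 0.116], [0.002, -1.0, 0.003]] q [ 0.5   0.39 -0.61  1.61  0.24  1.22 -0.03]
shift [-0.0065  0.1843 -0.0015] mm 147.5 turn [-0.002  -0.0024  0.0016] deg 0.3
```

View pics/s12.png

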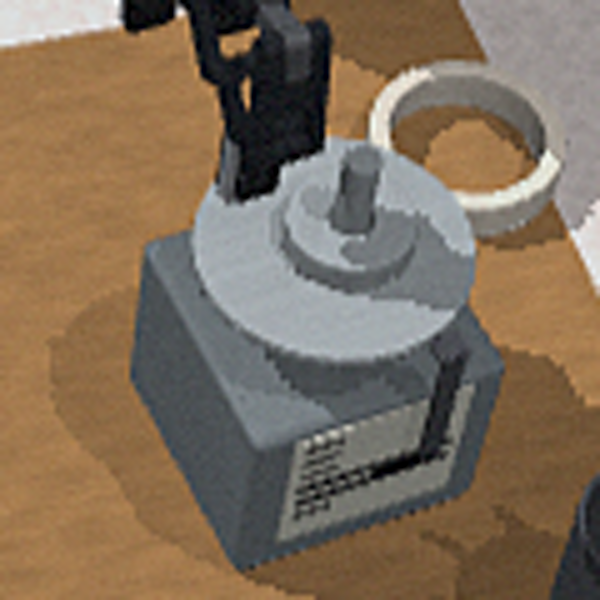

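```bash
python3 -m pendant '[[[0,0.03,0],[0,0,0]],[[0,0.085,0],[0,0,0]],[[0,0.14,0],[0,0,0]],[[0,0.172,0],[0,0,0]],[[0,0.182,0],[0,0,0]]]'; python3 -m pendant '[[[0,0,0],[0,0,0]],[[0,0,0],[0,0,0]]]'; python3 -c "
from h import *
st(); snap('wrist','w13')"
```

```text
time: 13.15
eef_pos: [0.6163, -0.0551, 0.008]
tool_rot: [0.53, -0.47, 0.468, -0.528]
force: [-0.3, -0.4, 0.4]
grip_width: 0.0853
time: 13.35
eef_pos: [0.6194, -0.055, 0.0124]
tool_rot: [-0.529, 0.468, -0.47, 0.53]
force: [-0.1, -0.6, 0.5]
grip_width: 0.0853
t 13.35 pos [ 0.6194 -0.055   0.0124] F [-0.09 -0.59  0.48] M [-0.04 -0.02 -0.01] w 0.0853
[[0.12, 0.003, 0.993], [-0.993, -0.0, 0.12], [0.0, -1.0, 0.003]] q [ 0.46  0.54 -0.56  1.73  0.34  0.97 -0.11]
```

View pics/w13.png

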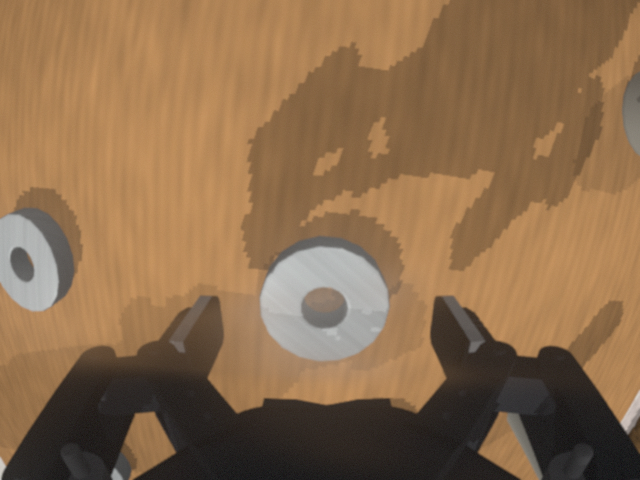

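```bash
python3 -m pendant '[[[-0.003,0,0],[0,0,0]],[[-0.003,0,0],[0,0,0]],[[-0.003,0,0],[0,0,0]]]'; python3 -m pendant '[[[0,0,0],[0,0,0]],[[0,0,0],[0,0,0]],[[0,0,0],[0,0,0]],[[0,0,0],[0,0,0]],[[0,0,0],[0,0,0]]]' 0 50; python3 -c "
from h import *
st(); im=snap('wrist','w14');
a=cv2.resize(im[225:385,245:410],(0,0),fx=4.5,fy=4.5,interpolation=cv2.INTER_CUBIC); cv2.imwrite('pics/w14a.png',a[:600,:,::-1])"
```

```text
time: 13.7
eef_pos: [0.618, -0.0526, 0.011]
tool_rot: [-0.529, 0.469, -0.469, 0.529]
force: [-0.3, 0.3, -1.1]
grip_width: 0.0855
time: 14.2
eef_pos: [0.618, -0.0527, 0.0115]
tool_rot: [-0.529, 0.469, -0.469, 0.529]
force: [-4.1, -0.1, 10.9]
grip_width: 0.0512
t 14.2 pos [ 0.618  -0.0527  0.0115] F [-4.15 -0.06 10.92] M [-0.02  0.83  0.08] w 0.0512
[[0.121, 0.001, 0.993], [-0.993, -0.0, 0.121], [0.001, -1.0, 0.001]] q [ 0.45  0.54 -0.56  1.73  0.34  0.97 -0.12]
```

View pics/w14a.png

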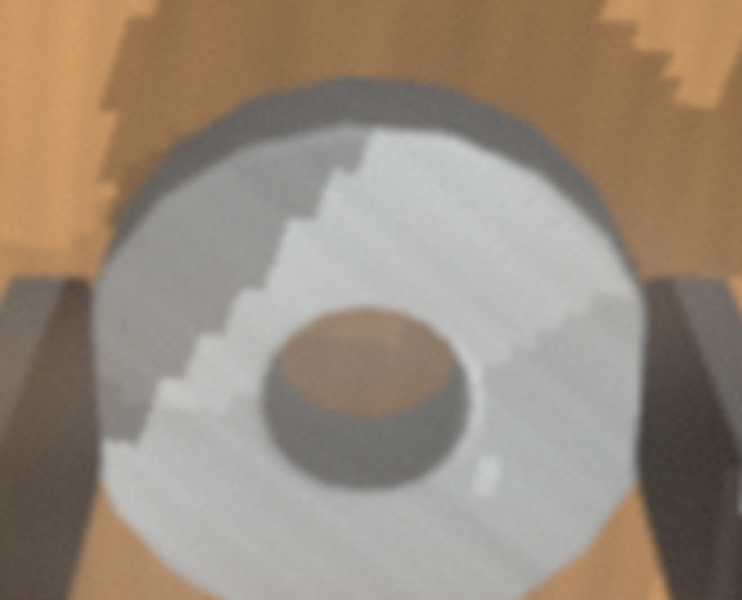

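```bash
python3 -m pendant '[[[0,-0.02,0],[0,0,0]],[[0,-0.06,0],[0,0,0]],[[0,-0.12,0],[0,0,0]],[[0,-0.18,0],[0,0,0]],[[-0.02,-0.235,0],[0,0,0]]]'; python3 -m pendant '[[[-0.04,-0.045,-0.001],[0,0,0]],[[-0.09,-0.07,-0.002],[0,0,0]],[[-0.15,-0.076,-0.003],[0,0,0]],[[-0.21,-0.076,-0.004],[0,0,0]],[[-0.265,-0.076,-0.005],[0,0,0]]]'; python3 -m pendant '[[[-0.05,0,-0.001],[0,0,0]],[[-0.075,0,-0.0013],[0,0,0]],[[-0.0863,0,-0.0013],[0,0,0]],[[-0.0863,0,-0.0013],[0,0,0]],[[-0.0863,0,-0.0013],[0,0,0]]]'; python3 -c "
from h import *
read_camera('wrist');st();plan([.5771,.2414,.22],np.radians(6.9)); im=snap('wrist','w15');
a=cv2.resize(im[285:345,290:365],(0,0),fx=8,fy=8,interpolation=cv2.INTER_CUBIC); cv2.imwrite('pics/w15a.png',a[:,:,::-1])"
```

```text
time: 14.75
eef_pos: [0.6159, -0.0391, 0.2015]
tool_rot: [-0.528, 0.469, -0.47, 0.529]
force: [0.7, 0.1, 0.7]
grip_width: -0.0002
time: 15.25
eef_pos: [0.5855, 0.1756, 0.2608]
tool_rot: [-0.529, 0.468, -0.469, 0.53]
force: [-0.1, 0.5, -1.0]
grip_width: -0.0002
time: 15.75
eef_pos: [0.5775, 0.2399, 0.2593]
tool_rot: [0.529, -0.469, 0.47, -0.529]
force: [1.2, 0.2, 0.5]
grip_width: -0.0
t 15.8 pos [0.5776 0.2395 0.2593] F [-0.33 -0.92  0.06] M [0.01 0.01 0.04] w -0.0001
[[0.118, 0.0, 0.993], [-0.993, -0.001, 0.118], [0.001, -1.0, 0.0]] q [ 0.11  0.36 -0.75  1.46  0.25  1.42 -0.53]
shift [-0.0025  0.0491 -0.0004] mm 39.3 turn [-0.0001 -0.0013  0.0005] deg 0.1
```

View pics/w15a.png

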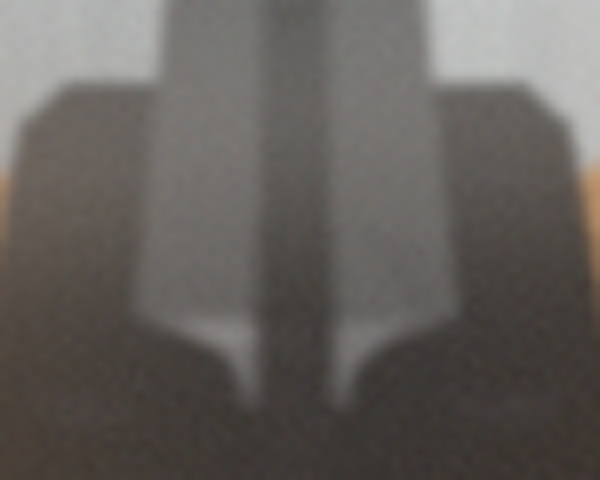

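```bash
python3 -c "
from h import *
snap('scene','s16'); snap('top','t16')"
```

```text
(no output)
```

View pics/s16.png

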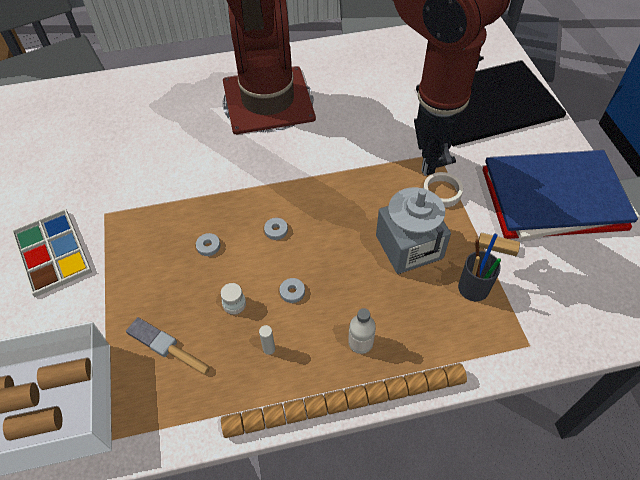

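View pics/t16.png

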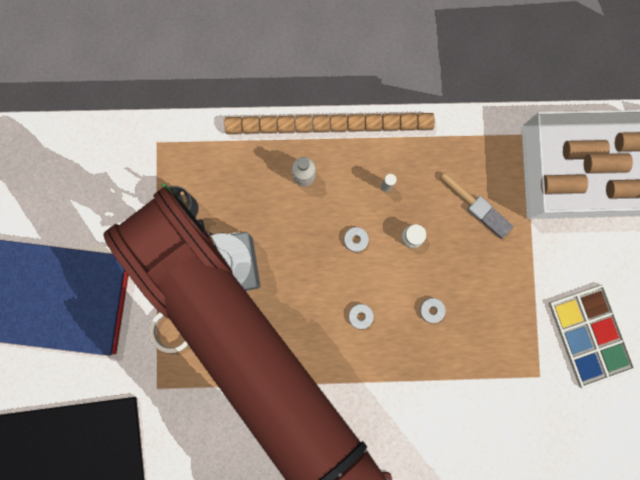

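```bash
python3 -c "
from h import *
ringfit(cv2.imread('pics/t16.png')[:,:,::-1],356,239,18,.012,None,'top')
ringfit(cv2.imread('pics/s16.png')[:,:,::-1],291,290,18,.012,None,'scene')
st(); plan([.63,-.055,.14],np.radians(6.9))"
```

```text
fit [  6   7  24  23 389] 355.7 239.1 [ 0.6304 -0.0527  0.012 ]
fit [  7   6  25  23 390] 291.7 289.0 [ 0.6303 -0.0534  0.012 ]
t 15.95 pos [0.5774 0.24   0.2592] F [-0.7  -0.35 -0.11] M [-0.02 -0.02 -0.04] w -0.0001
[[0.118, 0.0, 0.993], [-0.993, -0.0, 0.118], [0.0, -1.0, 0.0]] q [ 0.11  0.36 -0.75  1.46  0.25  1.42 -0.53]
shift [0.3739 0.1492 0.0216] mm 322.5 turn [-0.     -0.0011  0.0003] deg 0.1
```

```bash
python3 -m pendant '[[[0.06,0,0.004],[0,0,0]],[[0.12,0.01,0.008],[0,0,0]],[[0.18,0.03,0.012],[0,0,0]],[[0.235,0.06,0.016],[0,0,0]],[[0.285,0.1,0.02],[0,0,0]]]' 1 60; python3 -m pendant '[[[0.04,0.05,0.001],[0,0,0]],[[0.07,0.1,0.002],[0,0,0]],[[0.084,0.15,0.002],[0,0,0]],[[0.084,0.19,0.002],[0,0,0]],[[0.084,0.208,0.002],[0,0,0]]]';python3 -m pendant '[[[0,0.002,0],[0,0,0]],[[0,0.006,0],[0,0,0]],[[0,0.006,0],[0,0,0]]]'; python3 -c "
from h import *
st(); im=snap('wrist','w17')"
```

```text
time: 16.45
eef_pos: [0.6208, 0.0152, 0.1811]
tool_rot: [-0.528, 0.469, -0.471, 0.529]
force: [0.7, -0.5, -0.8]
grip_width: 0.072
time: 16.95
eef_pos: [0.6275, -0.0492, 0.0108]
tool_rot: [0.53, -0.471, 0.468, -0.528]
force: [-0.1, 0.1, -0.6]
grip_width: 0.0852
time: 17.25
eef_pos: [0.6306, -0.0473, 0.0109]
tool_rot: [-0.529, 0.468, -0.469, 0.53]
force: [0.2, 0.4, 0.0]
grip_width: 0.0851
t 17.25 pos [ 0.6306 -0.0473  0.0109] F [0.23 0.4  0.05] M [-0.04 -0.06 -0.  ] w 0.0851
[[0.121, 0.002, 0.993], [-0.993, -0.0, 0.121], [0.0, -1.0, 0.002]] q [ 0.45  0.56 -0.57  1.7   0.36  0.98 -0.13]
```

View pics/w17.png

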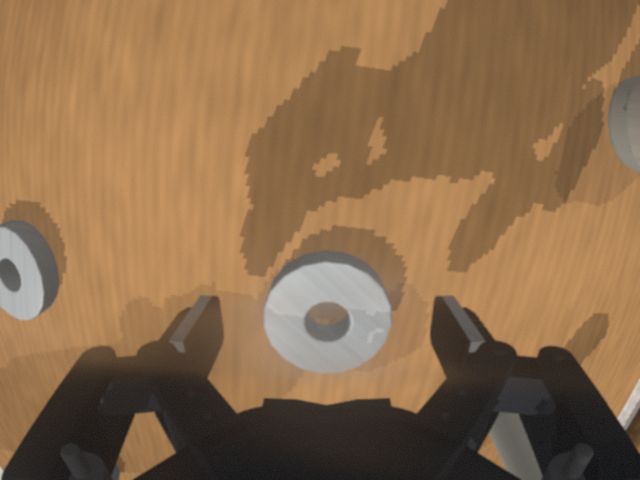

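```bash
python3 -m pendant '[[[0.002,0.002,0],[0,0,0]],[[0.003,0.005,0],[0,0,0]],[[0.003,0.005,0],[0,0,0]],[[0.003,0.005,0],[0,0,0]]]'; python3 -m pendant '[[[0,0,0],[0,0,0]],[[0,0,0],[0,0,0]],[[0,0,0],[0,0,0]],[[0,0,0],[0,0,0]],[[0,0,0],[0,0,0]]]' 0 60; python3 -m pendant '[[[0,-0.004,0],[0,0,0]],[[0,-0.012,0],[0,0,0]],[[0,-0.025,0],[0,0,0]],[[0,-0.04,0],[0,0,0]],[[0,-0.05,0],[0,0,0]]]' ; python3 -c "
from h import *
st(); im=snap('wrist','w18');
a=cv2.resize(im[225:385,245:410],(0,0),fx=4.5,fy=4.5,interpolation=cv2.INTER_CUBIC); cv2.imwrite('pics/w18a.png',a[:600,:,::-1]);st()"
```

```text
time: 17.7
eef_pos: [0.6298, -0.0501, 0.0054]
tool_rot: [0.529, -0.469, 0.469, -0.529]
force: [-0.2, 0.1, 0.4]
grip_width: 0.0855
time: 18.2
eef_pos: [0.6303, -0.0499, 0.0064]
tool_rot: [-0.529, 0.469, -0.469, 0.529]
force: [-2.6, -0.3, 8.2]
grip_width: 0.0528
time: 18.7
eef_pos: [0.6304, -0.05, 0.047]
tool_rot: [-0.529, 0.468, -0.469, 0.53]
force: [0.6, -0.8, -2.2]
grip_width: 0.0526
t 18.7 pos [ 0.6304 -0.05    0.047 ] F [ 0.57 -0.76 -2.23] M [-0.03  0.02 -0.01] w 0.0526
[[0.121, 0.001, 0.993], [-0.993, -0.0, 0.121], [0.0, -1.0, 0.001]] q [ 0.46  0.52 -0.59  1.68  0.33  1.04 -0.11]
t 18.75 pos [ 0.6311 -0.0499  0.0482] F [ 1.15 -0.13 -1.46] M [ 0.   -0.1   0.01] w 0.0527
[[0.121, 0.003, 0.993], [-0.993, -0.0, 0.121], [0.001, -1.0, 0.003]] q [ 0.46  0.52 -0.59  1.68  0.33  1.04 -0.11]
```

View pics/w18a.png

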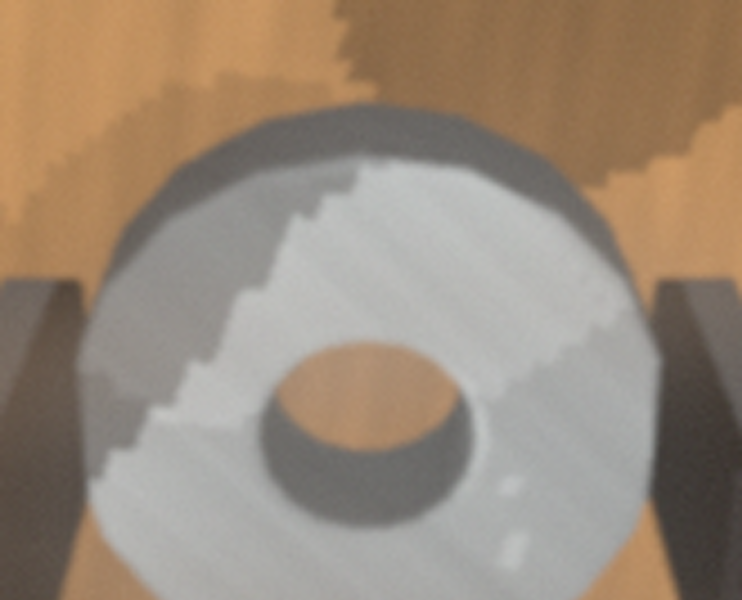

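```bash
python3 -m pendant '[[[-0.01,-0.05,-0.001],[0,0,0]],[[-0.03,-0.1,-0.002],[0,0,0]],[[-0.06,-0.15,-0.004],[0,0,0]],[[-0.1,-0.195,-0.006],[0,0,0]],[[-0.15,-0.225,-0.009],[0,0,0]]]'; python3 -m pendant '[[[-0.05,-0.011,-0.003],[0,0,0]],[[-0.1,-0.011,-0.006],[0,0,0]],[[-0.15,-0.011,-0.009],[0,0,0]],[[-0.19,-0.011,-0.011],[0,0,0]],[[-0.211,-0.011,-0.013],[0,0,0]]]'; python3 -m pendant '[[[-0.01,0,-0.0001],[0,0,0]],[[-0.01,0,-0.0001],[0,0,0]],[[-0.01,0,-0.0001],[0,0,0]]]'; python3 -c "
from h import *
st();plan([.577,.2425,.22],np.radians(6.9)); im=snap('wrist','w19');
a=cv2.resize(im[285:345,290:365],(0,0),fx=8,fy=8,interpolation=cv2.INTER_CUBIC); cv2.imwrite('pics/w19a.png',a[:,:,::-1])
im=read_camera('scene');st()
cv2.imwrite('pics/s19.png',np.hstack([cv2.resize(im[160:280,350:470],(600,600),interpolation=cv2.INTER_CUBIC)])[:,:,::-1])"
```

```text
time: 19.25
eef_pos: [0.6089, 0.068, 0.2286]
tool_rot: [-0.528, 0.469, -0.471, 0.529]
force: [0.6, 0.5, -2.9]
grip_width: 0.0524
time: 19.75
eef_pos: [0.5761, 0.2382, 0.2346]
tool_rot: [-0.53, 0.468, -0.468, 0.531]
force: [0.0, -0.2, -3.1]
grip_width: 0.0524
time: 20.05
eef_pos: [0.5773, 0.2405, 0.234]
tool_rot: [0.529, -0.469, 0.47, -0.529]
force: [-0.1, -0.8, -3.1]
grip_width: 0.0526
t 20.05 pos [0.5773 0.2405 0.234 ] F [-0.12 -0.81 -3.09] M [-0.04 -0.01 -0.01] w 0.0526
[[0.118, -0.0, 0.993], [-0.993, -0.001, 0.118], [0.001, -1.0, -0.0]] q [ 0.11  0.37 -0.75  1.49  0.26  1.38 -0.54]
shift [-0.0026  0.0174 -0.0001] mm 14.1 turn [ 0.0001 -0.0011  0.0007] deg 0.1
t 20.15 pos [0.5773 0.2403 0.234 ] F [-0.21  0.2  -2.93] M [-0.02  0.04 -0.03] w 0.0521
[[0.118, 0.0, 0.993], [-0.993, -0.001, 0.118], [0.001, -1.0, -0.0]] q [ 0.11  0.37 -0.75  1.49  0.26  1.38 -0.54]
```

View pics/w19a.png

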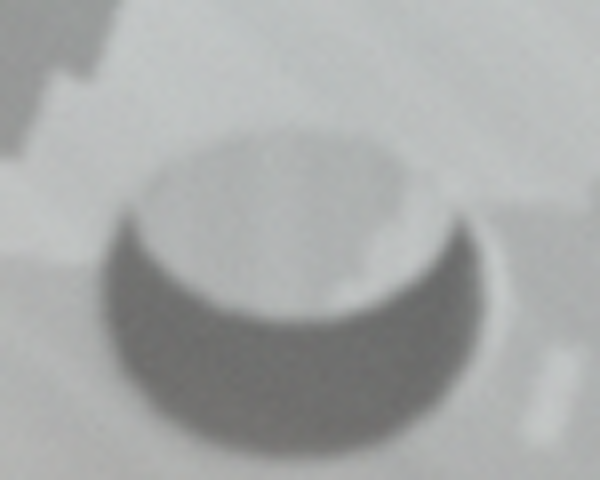

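View pics/s19.png

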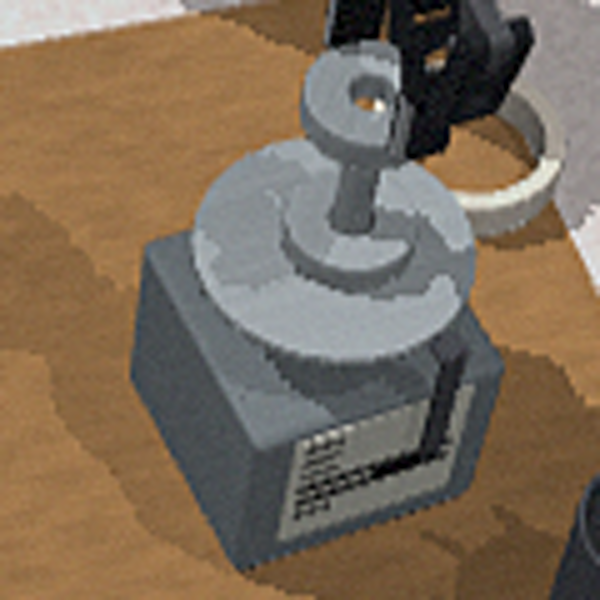

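```bash
python3 -m pendant '[[[-0.0025,0.01,0],[0,0,0]],[[-0.0025,0.02,0],[0,0,0]],[[-0.0025,0.028,0],[0,0,0]],[[-0.0025,0.032,0],[0,0,0]],[[-0.0025,0.036,0],[0,0,0]]]'; python3 -m pendant '[[[0,0.003,0],[0,0,0]],[[0,0.006,0],[0,0,0]],[[0,0.006,0],[0,0,0]]]';python3 -c "
from h import *
st(); im=snap('wrist','w20');st()
a=cv2.resize(im[285:345,290:365],(0,0),fx=4,fy=4,interpolation=cv2.INTER_CUBIC)
im=read_camera('scene');st(); cv2.imwrite('pics/s20.png',np.hstack([cv2.resize(im[160:280,350:470],(480,480),interpolation=cv2.INTER_CUBIC),cv2.copyMakeBorder(a,0,240,0,0,0)])[:,:,::-1])
"
```

```text
time: 20.65
eef_pos: [0.5762, 0.2443, 0.2049]
tool_rot: [0.529, -0.469, 0.469, -0.529]
force: [-0.1, -0.2, -1.7]
grip_width: 0.0526
time: 20.95
eef_pos: [0.5763, 0.2444, 0.2005]
tool_rot: [0.529, -0.469, 0.469, -0.529]
force: [-1.0, -0.1, -0.8]
grip_width: 0.0521
t 20.95 pos [0.5763 0.2444 0.2005] F [-0.97 -0.06 -0.76] M [-0.11  0.19 -0.06] w 0.0521
[[0.121, -0.0, 0.993], [-0.993, -0.0, 0.121], [0.0, -1.0, -0.0]] q [ 0.1   0.4  -0.74  1.54  0.27  1.31 -0.55]
t 21.0 pos [0.5763 0.2444 0.2007] F [-0.47 -0.06  0.06] M [-0.17  0.21 -0.02] w 0.0516
[[0.121, 0.0, 0.993], [-0.993, 0.0, 0.121], [0.0, -1.0, 0.0]] q [ 0.1   0.4  -0.74  1.54  0.27  1.32 -0.55]
t 21.05 pos [0.5763 0.2445 0.2007] F [-0.41 -0.34 -0.96] M [-0.2   0.24 -0.  ] w 0.0523
[[0.121, 0.0, 0.993], [-0.993, 0.0, 0.121], [-0.0, -1.0, 0.0]] q [ 0.1   0.4  -0.74  1.54  0.27  1.32 -0.55]
```

View pics/s20.png

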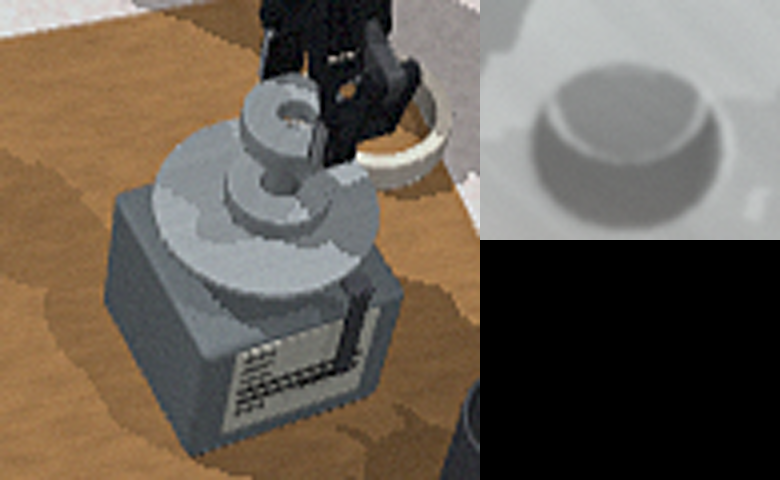

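```bash
python3 -m pendant '[[[0.001,0,0.0005],[0,0,0]],[[0.0018,0,0.0008],[0,0,0]],[[0.0025,0,0.0008],[0,0,0]],[[0.0025,0,0.0008],[0,0,0]]]';python3 -c "
from h import *
st(); im=snap('wrist','w21');st()
a=cv2.resize(im[285:345,290:365],(0,0),fx=4,fy=4,interpolation=cv2.INTER_CUBIC)
im=read_camera('scene');st(); cv2.imwrite('pics/s21.png',np.hstack([cv2.resize(im[160:280,350:470],(480,480),interpolation=cv2.INTER_CUBIC),cv2.copyMakeBorder(a,0,240,0,0,0)])[:,:,::-1])
"
```

```text
time: 21.45
eef_pos: [0.5773, 0.2423, 0.2005]
tool_rot: [-0.529, 0.469, -0.469, 0.529]
force: [-0.4, -1.0, -3.6]
grip_width: 0.0524
t 21.45 pos [0.5773 0.2423 0.2005] F [-0.42 -1.03 -3.57] M [-0.02 -0.02 -0.02] w 0.0524
[[0.12, 0.0, 0.993], [-0.993, 0.0, 0.12], [-0.0, -1.0, 0.0]] q [ 0.11  0.4  -0.74  1.54  0.27  1.31 -0.55]
t 21.5 pos [0.5772 0.2424 0.2005] F [-0.15  0.29 -2.63] M [0.   0.01 0.02] w 0.0524
[[0.12, -0.0, 0.993], [-0.993, 0.0, 0.12], [-0.0, -1.0, -0.0]] q [ 0.11  0.4  -0.74  1.54  0.27  1.31 -0.55]
t 21.55 pos [0.5772 0.2425 0.2005] F [ 0.19  0.24 -2.17] M [ 0.   -0.   -0.01] w 0.0521
[[0.121, -0.0, 0.993], [-0.993, 0.0, 0.121], [-0.0, -1.0, -0.0]] q [ 0.11  0.4  -0.74  1.54  0.27  1.31 -0.55]
```

View pics/s21.png

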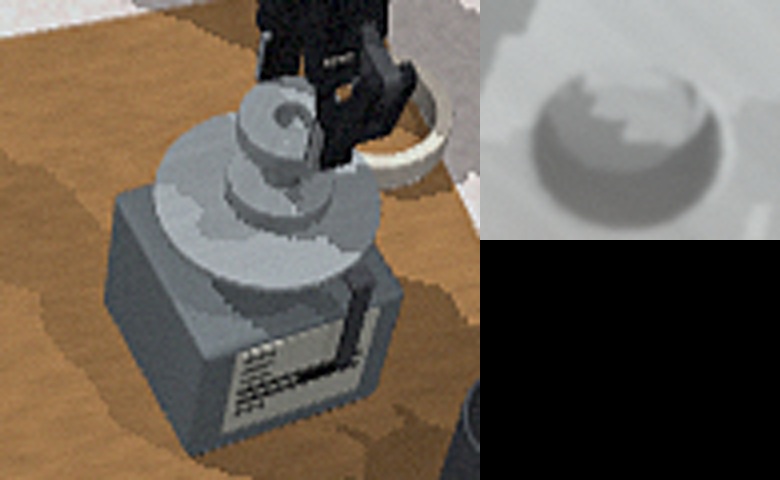

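```bash
python3 -m pendant '[[[0,0.007,0],[0,0,0]],[[0,0.014,0],[0,0,0]],[[0,0.021,0],[0,0,0]],[[0,0.027,0],[0,0,0]],[[0,0.031,0],[0,0,0]]]';python3 -c "
from h import *
st()";python3 -m pendant '[[[0,0.004,0],[0,0,0]],[[0,0.008,0],[0,0,0]],[[0,0.011,0],[0,0,0]],[[0,0.011,0],[0,0,0]]]';python3 -c "
from h import *
F=[]
st()
for i in range(4): im=read_camera('scene'); F.append(robot.get_obs()['force'])
print(np.mean(F,0));cv2.imwrite('pics/s22.png',np.hstack([cv2.resize(im[160:280,350:470],(600,600),interpolation=cv2.INTER_CUBIC)])[:,:,::-1])"
```

```text
time: 22.05
eef_pos: [0.577, 0.2424, 0.175]
tool_rot: [0.53, -0.469, 0.469, -0.529]
force: [-0.0, 0.3, -2.4]
grip_width: 0.0524
t 22.05 pos [0.577  0.2424 0.175 ] F [-0.01  0.35 -2.44] M [ 0.05 -0.03  0.02] w 0.0524
[[0.121, -0.001, 0.993], [-0.993, -0.0, 0.121], [0.0, -1.0, -0.001]] q [ 0.1   0.41 -0.74  1.57  0.29  1.27 -0.56]
time: 22.45
eef_pos: [0.5771, 0.2425, 0.1667]
tool_rot: [0.529, -0.469, 0.469, -0.529]
force: [0.1, -0.4, -1.9]
grip_width: 0.0522
t 22.45 pos [0.5771 0.2425 0.1667] F [ 0.06 -0.43 -1.93] M [-0.04  0.03 -0.01] w 0.0522
[[0.121, -0.0, 0.993], [-0.993, 0.0, 0.121], [-0.0, -1.0, -0.0]] q [ 0.1   0.42 -0.74  1.58  0.29  1.26 -0.56]
[-0.47055265 -0.4850077  -2.30572396]
```

View pics/s22.png

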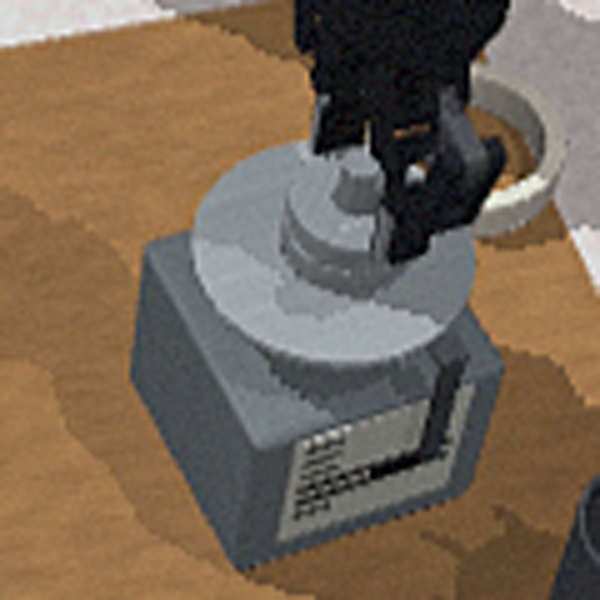

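Nearly touching the first ring (small gap visible). Lower on so the spring takes the weight.

```bash
python3 -m pendant '[[[0,0.003,0],[0,0,0]],[[0,0.006,0],[0,0,0]],[[0,0.009,0],[0,0,0]],[[0,0.0115,0],[0,0,0]],[[0,0.0115,0],[0,0,0]]]';python3 -c "
from h import *
F=[]
st()
for i in range(4): im=read_camera('scene'); F.append(robot.get_obs()['force'])
print(np.mean(F,0));cv2.imwrite('pics/s23.png',np.hstack([cv2.resize(im[160:280,350:470],(600,600),interpolation=cv2.INTER_CUBIC)])[:,:,::-1])"
```

```text
time: 23.15
eef_pos: [0.5774, 0.2426, 0.1577]
tool_rot: [-0.529, 0.469, -0.469, 0.529]
force: [0.3, 0.6, 1.6]
grip_width: 0.0524
t 23.15 pos [0.5774 0.2426 0.1577] F [0.33 0.59 1.65] M [ 0.15 -0.11 -0.01] w 0.0524
[[0.121, 0.0, 0.993], [-0.993, 0.0, 0.121], [-0.0, -1.0, 0.0]] q [ 0.1   0.43 -0.73  1.59  0.3   1.24 -0.57]
[0.52754602 0.35166214 0.11885462]
```

View pics/s23.png

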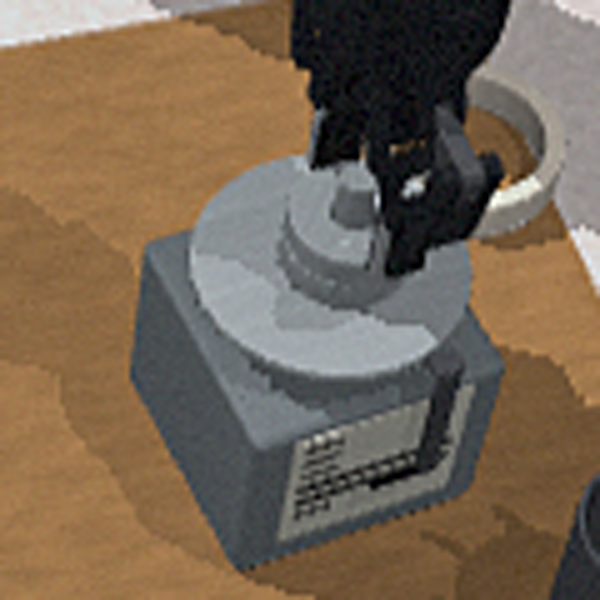

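```bash
python3 -m pendant '[[[0,0,0],[0,0,0]],[[0,0,0],[0,0,0]],[[0,0,0],[0,0,0]],[[0,0,0],[0,0,0]]]' 0.85; python3 -m pendant '[[[0,-0.01,0],[0,0,0]],[[0,-0.04,0],[0,0,0]],[[0,-0.08,0],[0,0,0]],[[0.05,-0.12,0],[0,0,0]],[[0.1,-0.14,0],[0,0,0]]]' 1; python3 -m pendant '[[[0.05,0,0],[0,0,0]],[[0.1,0,0],[0,0,0]],[[0.12,0,0],[0,0,0]],[[0.12,0,0],[0,0,0]]]'; python3 -c "
from h import *
st()
im=read_camera('scene'); im2=read_camera('top'); cv2.imwrite('pics/s24full.png',im[:,:,::-1]); cv2.imwrite('pics/t24.png',im2[:,:,::-1])
cv2.imwrite('pics/s24.png',np.hstack([cv2.resize(im[170:270,365:465],(600,600),interpolation=cv2.INTER_CUBIC)])[:,:,::-1])
cv2.imwrite('pics/s24p.png',np.hstack([cv2.resize(im[235:275,400:450],(800,600)[:2],interpolation=cv2.INTER_CUBIC)])[:,:,::-1])"
```

```text
time: 23.75
eef_pos: [0.5771, 0.2425, 0.1577]
tool_rot: [0.529, -0.469, 0.469, -0.529]
force: [0.0, -0.8, 1.1]
grip_width: 0.0725
time: 24.25
eef_pos: [0.587, 0.1645, 0.2733]
tool_rot: [-0.529, 0.467, -0.468, 0.531]
force: [1.0, -0.1, -0.2]
grip_width: 0.0855
time: 24.65
eef_pos: [0.5989, 0.0644, 0.2701]
tool_rot: [0.528, -0.47, 0.47, -0.528]
force: [0.3, 1.1, 0.7]
grip_width: 0.0853
t 24.65 pos [0.5989 0.0644 0.2701] F [0.25 1.12 0.66] M [-0.02  0.01 -0.01] w 0.0853
[[0.116, 0.0, 0.993], [-0.993, -0.001, 0.116], [0.001, -1.0, 0.0]] q [ 0.38  0.29 -0.69  1.5   0.19  1.42 -0.21]
```

View pics/s24.png

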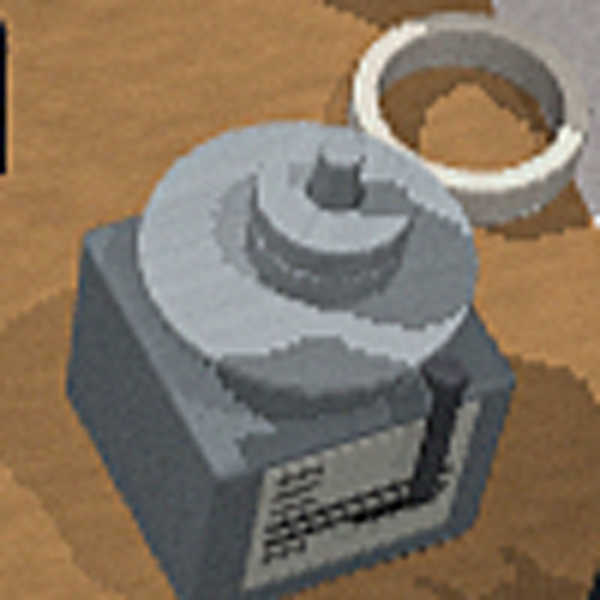

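View pics/s24p.png

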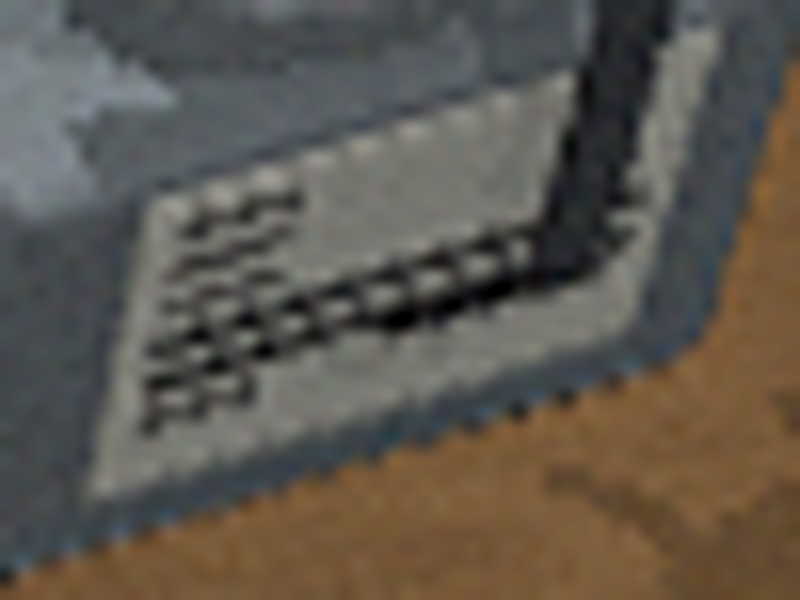

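```bash
python3 -c "
from h import *
a=cv2.imread('pics/t24.png');cv2.imwrite('pics/t24c.png',cv2.resize(a[210:300,170:260],(600,600),interpolation=cv2.INTER_CUBIC))
b=cv2.imread('pics/s24full.png');cv2.imwrite('pics/s24c.png',cv2.resize(b[170:280,365:475],(600,600),interpolation=cv2.INTER_CUBIC))"
```

```text
(no output)
```

View pics/t24c.png

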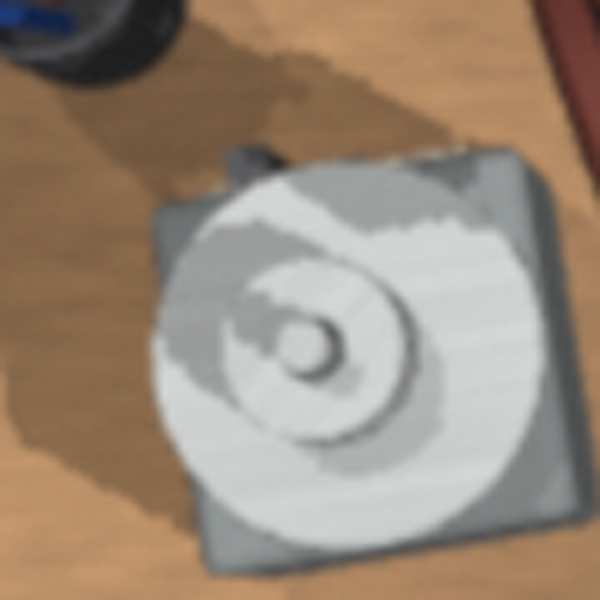

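View pics/s24c.png

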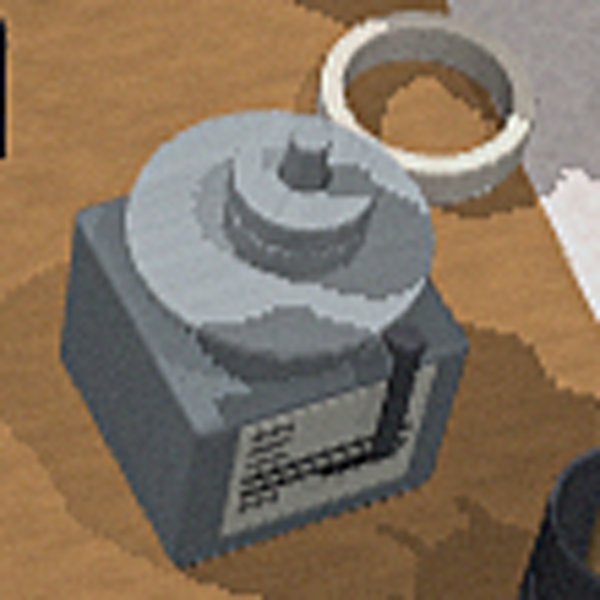

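Run:
```python
from h import *
T=lambda u,v:(170+u*90/600-.43,210+v*90/600-.43)
S=lambda u,v:(365+u*110/600-.4,170+v*110/600-.4)
def tri(pt,ps):
    A=[];b=[]
    for n,p in(("top",pt),("scene",ps)):
        c,d=ray(n,*p); P=np.eye(3)-np.outer(d,d); A.append(P);b.append(P@c)
    return np.linalg.solve(sum(A),sum(b)).round(4)
print(tri(T(292,342),S(318,107)),tri(T(307,347),S(308,135)))
# scene only: post top v for z
xy=[.5763,.2395]
for z in(.215,.21,.205,.2,.195,.19,.185): print(z,proj("scene",[*xy,z]).round(2),proj("top",[*xy,z]).round(2))
print(S(318,107),S(308,135),T(292,342),T(307,347))
# housing check: scale frame bold lines on plate if z(line)=?
```

```text
[0.5757 0.2391 0.207 ] [0.5753 0.2374 0.1906]
0.215 [423.46 186.84] [212.21 260.22]
0.21 [423.13 188.45] [212.62 260.39]
0.205 [422.8  190.04] [213.04 260.56]
0.2 [422.47 191.63] [213.45 260.72]
0.195 [422.15 193.2 ] [213.85 260.89]
0.19 [421.82 194.76] [214.26 261.05]
0.185 [421.5  196.31] [214.66 261.21]
(422.90000000000003, 189.21666666666667) (421.0666666666667, 194.35) (213.37, 260.87) (215.62, 261.62)
```

```bash
python3 -m pendant '[[[-0.05,0,0],[0,0,0]],[[-0.1,0,0],[0,0,0]],[[-0.15,0.01,0],[0,0,0]],[[-0.2,0.03,0],[0,0,0]],[[-0.22,0.05,-0.0006],[0,0,0]]]' 0 20; python3 -m pendant '[[[0,0.015,0],[0,0,0]],[[0,0.019,0],[0,0,0]],[[0,0.019,0],[0,0,0]],[[0,0.019,0],[0,0,0]]]'; python3 -c "
from h import *
st()
F=[robot.get_obs()['force'][2]]
for i in range(6): im=read_camera('scene'); F.append(robot.get_obs()['force'][2])
print(np.mean(F),np.std(F)); snap('wrist','w25');st();plan([.577,.2396,.195],np.radians(6.9))"
```

```text
time: 25.25
eef_pos: [0.5738, 0.2502, 0.2301]
tool_rot: [-0.53, 0.467, -0.466, 0.532]
force: [0.0, 0.8, 0.5]
grip_width: 0.0121
time: 25.65
eef_pos: [0.5773, 0.2416, 0.2153]
tool_rot: [-0.529, 0.469, -0.47, 0.529]
force: [-0.0, -0.7, 0.1]
grip_width: 0.0001
t 25.65 pos [0.5773 0.2416 0.2153] F [-0.   -0.74  0.14] M [-0.01 -0.06 -0.02] w 0.0001
[[0.119, 0.001, 0.993], [-0.993, -0.0, 0.119], [0.0, -1.0, 0.001]] q [ 0.11  0.39 -0.75  1.52  0.27  1.34 -0.54]
-0.26313171760418574 0.5014075614924381
t 26.0 pos [0.5768 0.2423 0.2148] F [ 0.3  -0.34 -0.12] M [ 0.04 -0.04 -0.01] w -0.0001
[[0.12, 0.0, 0.993], [-0.993, 0.0, 0.12], [-0.0, -1.0, 0.0]] q [ 0.11  0.39 -0.75  1.52  0.27  1.34 -0.54]
shift [ 0.0033  0.0248 -0.0002] mm 20.0 turn [-0.0003  0.     -0.    ] deg 0.0
```

View pics/w25.png

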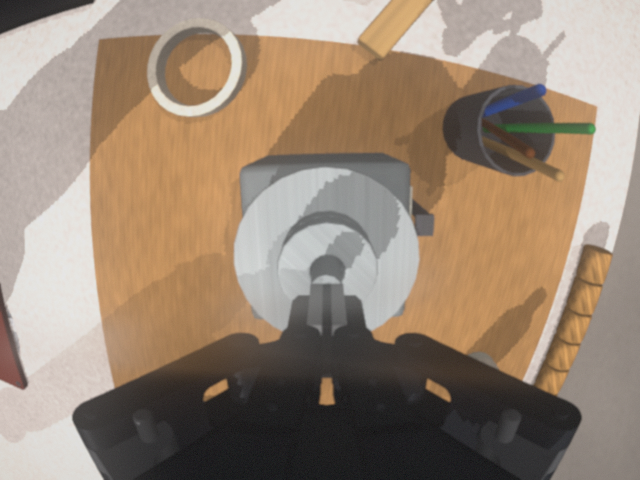

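```bash
python3 -m pendant '[[[0.003,0.01,0],[0,0,0]],[[0.003,0.02,0],[0,0,0]],[[0.003,0.028,0],[0,0,0]],[[0.003,0.033,0],[0,0,0]],[[0.003,0.036,0],[0,0,0]]]'; python3 -m pendant '[[[0,0,0],[0,0,0]],[[0,0,0],[0,0,0]],[[0,0,0],[0,0,0]]]'; python3 -c "
from h import *
st()
F=[];Z=[]
for i in range(14): im=read_camera('scene'); o=robot.get_obs(); F.append(o['force']);Z.append(o['eef_pos'][2])
F=np.array(F);print(F.mean(0),F.std(0)/14**.5,np.mean(Z), 'post top',np.mean(Z)+(F[:,2].mean())/300)
st()"
```

```text
time: 26.5
eef_pos: [0.5768, 0.24, 0.1852]
tool_rot: [0.53, -0.469, 0.469, -0.529]
force: [-0.5, -1.1, 2.6]
grip_width: -0.0001
time: 26.8
eef_pos: [0.577, 0.2402, 0.186]
tool_rot: [-0.529, 0.469, -0.469, 0.529]
force: [-1.0, -1.0, 2.4]
grip_width: 0.0001
t 26.8 pos [0.577  0.2402 0.186 ] F [-1.   -1.04  2.36] M [-0.14  0.26 -0.  ] w 0.0001
[[0.121, 0.0, 0.993], [-0.993, 0.0, 0.121], [-0.0, -1.0, 0.0]] q [ 0.11  0.41 -0.75  1.56  0.28  1.29 -0.55]
[-0.8331166  -0.44418957  1.70741208] [0.10681137 0.12644246 0.12612201] 0.18585684862034438 post top 0.19154822222071147
t 27.5 pos [0.577  0.2402 0.1858] F [-0.1   0.17  1.93] M [-0.05  0.19 -0.06] w -0.0
[[0.121, 0.0, 0.993], [-0.993, 0.0, 0.121], [-0.0, -1.0, 0.0]] q [ 0.11  0.41 -0.75  1.56  0.28  1.29 -0.55]
```

```bash
python3 -m pendant '[[[0,-0.006,0],[0,0,0]],[[0,-0.015,0],[0,0,0]],[[0,-0.04,0],[0,0,0]],[[0,-0.09,0],[0,0,0]],[[0.04,-0.12,0],[0,0,0]]]'; python3 -m pendant '[[[0.06,0,0],[0,0,0]],[[0.12,0,0],[0,0,0]],[[0.17,0,0],[0,0,0]],[[0.2,0,0],[0,0,0]],[[0.2,0,0],[0,0,0]]]'; python3 -m pendant '[[[0,0,0],[0,0,0]],[[0,0,0],[0,0,0]],[[0,0,0],[0,0,0]]]'; python3 -c "
from h import *
st(); im=read_camera('scene'); im2=read_camera('top'); cv2.imwrite('pics/s30.png',im[:,:,::-1]);cv2.imwrite('pics/t30.png',im2[:,:,::-1])
cv2.imwrite('pics/s30c.png',cv2.resize(im[170:270,365:465],(600,600),interpolation=cv2.INTER_CUBIC)[:,:,::-1])"
```

```text
time: 28.0
eef_pos: [0.5796, 0.2133, 0.2851]
tool_rot: [-0.53, 0.467, -0.467, 0.532]
force: [1.2, -0.1, 0.5]
grip_width: 0.0005
time: 28.5
eef_pos: [0.6009, 0.0442, 0.282]
tool_rot: [0.528, -0.47, 0.471, -0.527]
force: [0.3, 0.2, 0.1]
grip_width: -0.0001
time: 28.8
eef_pos: [0.5999, 0.0512, 0.282]
tool_rot: [-0.53, 0.468, -0.468, 0.53]
force: [-0.3, 0.4, -0.1]
grip_width: 0.0001
t 28.8 pos [0.5999 0.0512 0.282 ] F [-0.3   0.44 -0.1 ] M [0.03 0.06 0.04] w 0.0001
[[0.123, 0.0, 0.992], [-0.992, 0.001, 0.123], [-0.0, -1.0, 0.0]] q [ 0.4   0.29 -0.69  1.48  0.18  1.44 -0.17]
```

View pics/s30.png

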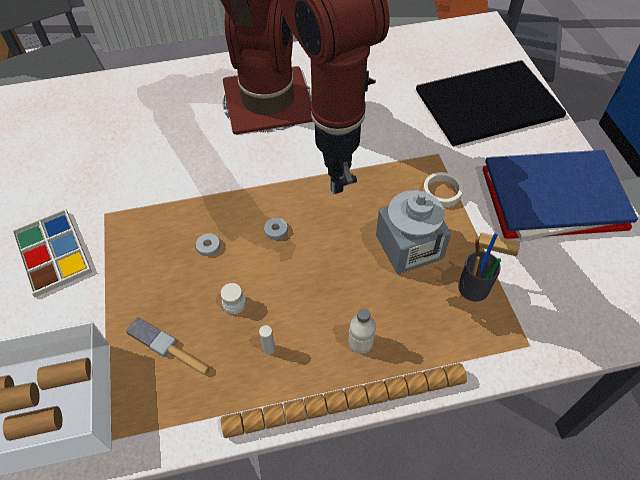

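View pics/s30c.png

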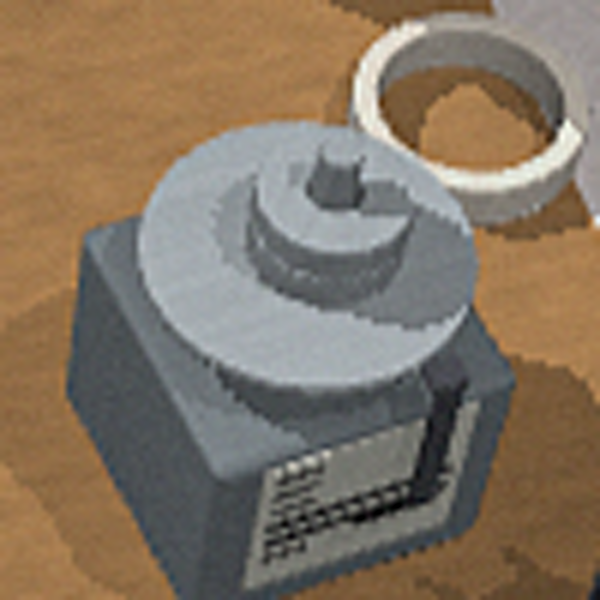

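```bash
python3 -c "
from h import *
robot.job_done(); st()"
```

```text
the job is handed in; nothing more can be done
the job is handed in; nothing more can be done
```

I threaded two rings over the post, one at a time, lowered each until it rested flat, let go, and handed the job in at about 29 s. My checks put the pan at about 0.0325, between the bold lines at 0.030 and 0.040. The two spare rings lie flat on the table where they started, and the other craft things look unmoved in the last picture.

- **Pan reading:**

| Check | Reading |
|---|---|
| Light touch on top of the post with shut fingers, force averaged | about 0.0325 |
| Height and force just before I let go of ring 2 | about 0.033–0.034 |
| Height of the post's top from the scene and top cameras | 0.0316–0.0334 |

- **Check that disagreed:** in the scene camera the pointer appears at or just below the lower bold line. That camera looks down steeply and the pointer stands out from the plate, so I took this as a viewing-angle effect. I had no level view to confirm it.
- **Ring slip:** on my first try with the second ring the grip was too high. The ring slipped out close to the table, landed flat about 12 mm away, and I regripped it lower.
- **Threading contact:** both rings first caught the post about 2 mm off, with 1–3 N of contact. I slid them back and they dropped over while still held.

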